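# Put the paste pots away in the two-leaf fume locker and purge it

### The job

Put every paste pot that stands on the bench away in the grey steel fume locker: swing its overlapping leaf right up, draw back the flush bolt this uncovers on the other leaf and swing that leaf right up too, and set all the pots on the locker's floor. Then shut the locker as it was: bolted leaf fully down first, its bolt pushed fully home into the keeper, the overlapping leaf fully down on top. Last, push the spring toggle of the fan switch away from you, hold it there for two seconds to purge the locker, and let it spring back; leave the other things on the bench alone.

Things in the scene. Friction and masses are not known exactly. Their poses are not given: they have to be found in the camera images.
- locker: grey steel box lying on its back on the bench, fixed; 200 (x) x 320 (y) x 65 high (rim), walls and floor 8 mm thick; origin at the centre of its underside, its x away from the robot at yaw 0, y to the left, z up. Two leaves, 30 mm thick, lie on its rim and make its top; they are hinged on the left and right edges of the box and swing up about axes along the locker's x. Inside the floor is 184 x 304 mm, 8 mm above the origin.
- active_leaf (a joint): angle of the right-hand (overlapping) leaf, rad: 0 shut flat, 1.6 fully open (a stop, just past upright). It is hinged on the right, reaches 200 mm from its hinge, and the last 47 mm are a thin lip that lies over the other leaf's edge and hides the bolt. Stiff hinge: the leaf stays at any angle; it takes about 4 to 6 N at the handle. It may start slightly ajar (up to 0.12).
- passive_leaf (a joint): angle of the left-hand leaf, rad: 0 shut flat, 1.6 fully open. It is hinged on the left, full thickness (30 mm) to 118 mm from the hinge, then a 5 mm thin strip to 165 mm which carries the bolt and lies under the lip of the other leaf. It cannot rise while the other leaf is down or the bolt is home. Stiff hinge, as the other.
- bolt (a joint): travel of the flush bolt on the passive leaf, m: 0 fully home in the keeper on the locker's front, 0.030 fully withdrawn (clear of the keeper above 0.020). It withdraws along the locker's +x (away from the robot), stays where it is left, and takes about 2 N.
- toggle (a joint): angle of the fan switch's toggle, rad: 0 centred and upright, + leans away from the robot (along the switch box's +x), stops at +-0.5. A light spring brings it back to 0 (2.5 N at the tip for 0.4 rad); hold it above 0.25.
- active_leaf_handle (a point): middle of the active leaf's bar handle: round steel bar 10 mm thick, 90 mm long along the locker's x, 38 mm above the leaf's outer face, 140 mm from the hinge along the leaf (68 mm above the hinge line). Moves with the leaf.
- active_leaf_hinge (a point): point on the active leaf's hinge axis (on the right rim, middle of the length); the axis runs along the locker's x
- passive_leaf_handle (a point): middle of the passive leaf's bar handle: same bar, 38 mm above the leaf's outer face, 98 mm from the hinge along the leaf (68 mm above the hinge line). Moves with the leaf.
- passive_leaf_hinge (a point): point on the passive leaf's hinge axis (on the left rim, middle of the length); the axis runs along the locker's x
- bolt_thumb (a point): centre of the top face of the bolt's steel thumb piece: 16 (along the locker's x) x 14 mm, its top 17.5 mm above the thin strip of the passive leaf; the leaf's thick part begins 17 mm beside it (towards the passive hinge). Moves with bolt and leaf.
- switch_box: fan switch: grey box 90 (x) x 70 (y) x 50 mm high fixed on the bench to the right of the locker; origin under its centre, x away from the robot at yaw 0. The toggle stands on the middle of its top and pivots 54 mm above the bench about the box's y.
- toggle_tip (a point): centre of the 15 mm ball at the tip of the toggle (steel stick 9 mm thick), 44 mm above its pivot, 98 mm above the bench when centred
- pot_a_mid (a point): small round white plastic pot with a fixed lid, 45 mm across, 34 mm high; this point is its centre, half-way up; z is its axis. It may be absent (None).
- pot_b_mid (a point): small round white plastic pot with a fixed lid, 37 mm across, 20 mm high; this point is its centre, half-way up; z is its axis. It may be absent (None).
- pot_c_mid (a point): small round white plastic pot with a fixed lid, 41 mm across, 28 mm high; this point is its centre, half-way up; z is its axis. It may be absent (None).
- pot_d_mid (a point): small round white plastic pot with a fixed lid, 45 mm across, 34 mm high; this point is its centre, half-way up; z is its axis. It may be absent (None).
- pot_a: pot a; origin at the centre of its underside
- pot_b: pot b; origin at the centre of its underside
- pot_c: pot c; origin at the centre of its underside
- pot_d: pot d; origin at the centre of its underside
- jar: bystander: glass jar of hardware with a teal lid, 60 mm across, 109 mm high; origin under its centre
- tape: bystander: yellow tape measure, 61 x 76 x 66 mm; origin under its centre
- sandblock: bystander: brown cork sanding block, 110 x 65 x 32 mm; origin under its centre
Things that resemble listed ones, but are neither listed nor needed, are in the scene too. Leave any yellow look-alike of the pot_c alone. What is shaped like the pot_d but pink is not meant.

How it is judged (in metres and radians):
On the way, in this order (a step that is already met when the one before it is completed fails the run):
1. the overlapping (active) leaf is swung up past 1.2 rad (value of joint active_leaf above 1.2 rad), for 0.2 s.
2. the bolt is withdrawn by more than 20 mm (value of joint bolt above 0.02 m), for 0.2 s.
3. the passive leaf is swung up past 1.2 rad (value of joint passive_leaf above 1.2 rad), for 0.2 s.
4. all pots present lie on the locker's floor, let go (x of pot_a_mid in the frame of locker between -0.092 and 0.092 m and y of pot_a_mid in the frame of locker between -0.152 and 0.152 m and z of pot_a_mid in the frame of locker between 0.005 and 0.045 m and x of pot_b_mid in the frame of locker between -0.092 and 0.092 m and y of pot_b_mid in the frame of locker between -0.152 and 0.152 m and z of pot_b_mid in the frame of locker between 0.005 and 0.045 m and x of pot_c_mid in the frame of locker between -0.092 and 0.092 m and y of pot_c_mid in the frame of locker between -0.152 and 0.152 m and z of pot_c_mid in the frame of locker between 0.005 and 0.045 m and x of pot_d_mid in the frame of locker between -0.092 and 0.092 m and y of pot_d_mid in the frame of locker between -0.152 and 0.152 m and z of pot_d_mid in the frame of locker between 0.005 and 0.045 m and contact force between the fingers and pot_a below 0.1 N and contact force between the fingers and pot_b below 0.1 N and contact force between the fingers and pot_c below 0.1 N and contact force between the fingers and pot_d below 0.1 N), for 0.3 s.
5. the passive leaf is shut (below 0.04 rad) (value of joint passive_leaf below 0.04 rad), for 0.2 s.
6. the bolt is home (below 8 mm) with the passive leaf shut (value of joint passive_leaf below 0.04 rad and value of joint bolt below 0.008 m), for 0.2 s.
7. the active leaf is shut (below 0.04 rad) over the bolted passive leaf (all of step 6 and value of joint active_leaf below 0.04 rad), for 0.2 s.
8. the toggle is held away from the robot (above 0.25 rad) for at least a second, the locker shut (all of step 7 and value of joint toggle above 0.25 rad), for 1 s.
At the end, for the whole second after the job is handed in: All pots present are at rest on the locker's floor inside its walls, both leaves are shut within 0.04 rad, the bolt is home within 8 mm, and the toggle stands centred within 0.08 rad, let go (all of step 7 and x of pot_a_mid in the frame of locker between -0.092 and 0.092 m and y of pot_a_mid in the frame of locker between -0.152 and 0.152 m and z of pot_a_mid in the frame of locker between 0.005 and 0.045 m and x of pot_b_mid in the frame of locker between -0.092 and 0.092 m and y of pot_b_mid in the frame of locker between -0.152 and 0.152 m and z of pot_b_mid in the frame of locker between 0.005 and 0.045 m and x of pot_c_mid in the frame of locker between -0.092 and 0.092 m and y of pot_c_mid in the frame of locker between -0.152 and 0.152 m and z of pot_c_mid in the frame of locker between 0.005 and 0.045 m and x of pot_d_mid in the frame of locker between -0.092 and 0.092 m and y of pot_d_mid in the frame of locker between -0.152 and 0.152 m and z of pot_d_mid in the frame of locker between 0.005 and 0.045 m and value of joint toggle between -0.08 and 0.08 rad and linear speed of each of pot_a, pot_b, pot_c, pot_d below 0.02 m/s); the robot touches nothing.
It fails at once if a bystander (jar, tape measure or sanding block) is shifted by more than 30 mm (distance of any of jar, tape, sandblock from where it was at the start of the episode above 0.03 m).
Of pot_a, pot_b, pot_c, pot_d only 2 to 3 are there at a start; the rules pass over those that are not, and their reading is None.
At some moment in a run one of pot_a, pot_b, pot_c, pot_d may be knocked a few centimetres aside while the robot is not near it.
Once in a run the grip may slacken for a moment while it holds something.
It also fails if it takes over 210 s, if anything falls off the work surface, if the arm or the gripper's body presses on something with over 40 N, if the wrist force passes 120 N, or if a joint passes its speed limit or range.

### The arm

A 6-joint arm with a two-finger parallel gripper is mounted at the origin on a cart in front of the work surface, level with it; the furniture and walls round the work are solid. World frame = base frame: x ahead of the robot, y to its left, z up, the work surface at z = 0. Lengths are in m, angles in degrees, forces in N, time in s.
With the tool pointing down it reaches from about 0.35 to 0.725 m from the base axis. Payload 4.3 kg.
Tool frame: the origin (TCP) lies between the finger pads; the fingertips stand 25 mm ahead of it and the grasp point (between the pads) lies 6 mm ahead of it; z points along the fingers, y is the line along which they close (so a half turn about z gives the same grasp; the last joint's range is limited). The gripper opens to 85 mm and grips with 20 to 120 N. Pads are 22 mm wide; open, the fingers measure 114 mm over their backs; the gripper's body (76 mm by 85 mm) begins 54 mm behind the grasp point. The pads swing forward as they close: fully open they stand 13 mm farther back than shut.
Start: joints at [60.774, 21.618, 4.641, 73.018, 0, 83.68], TCP at [0.224, 0.53, 0.256] pointing down, gripper open.
Joint ranges: [-156.06, 156.06], [-48.1, 94.91], [-58.44, 69.94], [-101.28, 121.22], [-78.64, 73.56], [-180, 180]. Speed limits (degrees/s): [147.25, 147.25, 180, 180, 180, 180].

### API

Orientations are given as a 3x3 rotation matrix whose columns are the frame's x, y, z axes.
In Python, from cell import get_obs, get_image, sign_off, find_in, outline_of gives the robot as it stands.
- The arm moves only by the tool apply_moves, never from a script. Its argument "rows" is a list of rows, each an object with "dp": the shift along the tool's x, y, z in m, a list of three; "rotation": the turn, a rotation vector about the tool's x, y, z in degrees, a list of three. In form: [{"dp": [x, y, z], "rotation": [rx, ry, rz]}, ...]. A call has 1 to 10 rows; each row shifts and turns the commanded pose from where the row before left it, along the tool's axes as they then stand; what a row does not reach is not made up. A row lasts 1/12 s, in which the tool goes at most 41.7 mm and 7.16 degrees, less where a joint would pass 70% of its speed; a pose out of reach is approached as far as the arm can. A call is refused whole if a number of a shift passes 0.0417 or a number of a turn 7.16, either way. A call with a gripper value outside its range is refused whole. "jaw" is the opening in per cent of the stroke, from 0 (shut) to 100 (fully open), set as the call begins (left out, the last holds). The fingers move at their own pace and stop on an object; "grip_force" is the grip in N (left out, the last holds). Time passes only in rows, so rows that do not move let the fingers close. It gives the time, the measured TCP pose, the force, the opening and the grip force at its end, in the units of the state.
- get_obs(): the state, without advancing time (a new reading comes with each control period).
- get_image(name): name is "scene" or "top"; returns a dict with "frame" (480x640x3 uint8, red, green, blue), "camera_matrix" (3x3 intrinsics, pixels), "pose" (4x4, takes a point from camera to world coordinates). Camera axes: x right, y down, z forward; pixel columns grow to the right and rows downward; lengths in m; the calibration is good to about 2 mm. A picture is of the moment at which its call begins. There is no depth.
- sign_off(): hands the job in; it is judged then, once.
Trained networks look in the newest picture that a camera, given by its name, has taken for a name from the list of things; names that differ only in an ending like _2 or _b are one class to them, and where a whole thing is asked for, a point or a joint stands for the part that bears it (a point fixed in the world has none). Each returns a list of dicts, best first, with "confidence" (0 to 1); they miss things now and then, are a little off and sometimes report something else, mostly with a low value. They report only what shows in the picture. A call takes as long as a camera call. They do not tell look-alikes from the thing itself.
- find_in(camera, target): "rect" ([centre column, centre row, width, height] in pixels, round what is visible of it).
- outline_of(camera, target): "region" (480x640 bool, what is visible of it) and "rect" ([centre column, centre row, width, height] in pixels, round what is visible of it).
The state is a dict: "t": time; "joints": joint angles; "joint_velocities": joint speeds; "joint_efforts": joint torques, N m; "ee_pos": TCP position; "orientation": TCP orientation; "force": force on the tool from outside, world axes, zero at the start; "ft_torque": the same for the moment, N m; "width": finger opening in m; "grip_force": force on a finger pad.
Only numpy, scipy, OpenCV 4.12 (cv2) and the standard library are available. Lean on these libraries where they do the work, as an engineer would, in place of code of your own. Each camera call takes 0.05 s, during which the arm holds its last target. There are 200 camera calls.

## Working session

There is one attempt and no reset: what is moved stays moved. The work goes in short steps, Python scripts to look and compute and a tool call to move; the robot and the scene stay as the last step left them, time stands still between calls to the robot, and variables do not carry over. Pictures are saved under pics/ and viewed, at most 14 in all, crops included, and the job is handed in when it is done.

Besides the shell and the picture viewer there is one more tool, called after "Emit:" in YAML: its name, and indented under it one key for each argument. apply_moves: Moves the arm, as the interface text tells. Its arguments: {"type":"object","properties":{"rows":{"type":"array"},"jaw":{"type":"number"},"grip_force":{"type":"number"}},"required":["rows"]}

```bash
ls; mkdir -p pics; cat > h.py <<'E'
import numpy as np,cv2
from cell import *
def snap(cam,fn=None):
    im=get_image(cam)
    if fn: cv2.imwrite('pics/'+fn,cv2.cvtColor(im['frame'],cv2.COLOR_RGB2BGR))
    return im
def ray(im,u,v,z):
    "point on ray of pixel at height z"
    K=np.array(im['camera_matrix']);P=np.array(im['pose'])
    d=P[:3,:3]@np.linalg.solve(K,[u,v,1]);c=P[:3,3]
    return c+d*(z-c[2])/d[2]
def proj(im,p):
    K=np.array(im['camera_matrix']);P=np.array(im['pose'])
    q=P[:3,:3].T@(np.array(p)-P[:3,3]);q=K@q;return q[:2]/q[2]
E
python3 - <<'E'
from h import *
np.set_printoptions(precision=4,suppress=True)
for c in('scene','top'):
    im=snap(c,c+'0.png');print(c,im['camera_matrix'],im['pose'])
    for n in['locker','active_leaf_handle','passive_leaf_handle','bolt_thumb','switch_box','toggle_tip','pot_a','pot_b','pot_c','pot_d','jar','tape','sandblock','toggle']:
        print(n,[(np.round(r['rect'],0).tolist(),round(r['confidence'],2)) for r in find_in(c,n)])
o=get_obs();print(o)
E
```

```text
pics
scene [[599.1326   0.     331.9239]
 [  0.     599.1326 241.5906]
 [  0.       0.       1.    ]] [[-0.9992  0.033  -0.0226  0.5208]
 [ 0.0399  0.7818 -0.6223  0.9944]
 [-0.0028 -0.6227 -0.7825  1.318 ]
 [ 0.      0.      0.      1.    ]]
locker [([325.0, 234.0, 93.0, 115.0], 0.82), ([281.0, 152.0, 20.0, 41.0], 0.34)]
active_leaf_handle [([326.0, 204.0, 77.0, 54.0], 0.87)]
passive_leaf_handle [([329.0, 253.0, 85.0, 52.0], 0.65)]
bolt_thumb [([350.0, 231.0, 5.0, 2.0], 0.45)]
switch_box [([340.0, 159.0, 37.0, 33.0], 0.63)]
toggle_tip [([339.0, 147.0, 3.0, 11.0], 0.42)]
pot_a [([403.0, 396.0, 23.0, 22.0], 0.86), ([313.0, 396.0, 17.0, 19.0], 0.84), ([360.0, 390.0, 17.0, 25.0], 0.76), ([319.0, 438.0, 18.0, 20.0], 0.68)]
pot_b [([403.0, 396.0, 23.0, 22.0], 0.86), ([313.0, 396.0, 17.0, 19.0], 0.84), ([360.0, 390.0, 17.0, 25.0], 0.76), ([319.0, 438.0, 18.0, 20.0], 0.68)]
pot_c [([403.0, 396.0, 23.0, 22.0], 0.86), ([313.0, 396.0, 17.0, 19.0], 0.84), ([360.0, 390.0, 17.0, 25.0], 0.76), ([319.0, 438.0, 18.0, 20.0], 0.68)]
pot_d [([403.0, 396.0, 23.0, 22.0], 0.86), ([313.0, 396.0, 17.0, 19.0
[... 1436 characters left out ...]
)]
tape [([288.0, 290.0, 26.0, 13.0], 0.63), ([385.0, 234.0, 71.0, 65.0], 0.32)]
sandblock [([424.0, 289.0, 39.0, 30.0], 0.68)]
toggle []
{'t': 1.5, 'joints': array([60.7744, 21.6193,  4.6416, 73.0201,  0.0019, 83.6813]), 'joint_velocities': array([-0.0004, -0.0053,  0.0891,  0.0117,  0.0347, -0.074 ]), 'joint_efforts': array([ -0.0017, -46.3508,  27.0149,   0.0005,  -0.0004,   0.    ]), 'ee_pos': array([0.2238, 0.5297, 0.2563]), 'orientation': array([[-0.9211,  0.3892, -0.    ],
       [ 0.3892,  0.9211,  0.    ],
       [ 0.    ,  0.    , -1.    ]]), 'force': array([ 0.1394, -0.0085,  0.9217]), 'ft_torque': array([-0.0068,  0.0119,  0.0229]), 'grip_force': 0.0, 'width': 0.0853308390911841}
```

```bash
python3 - <<'E'
import cv2
a=cv2.imread('pics/scene0.png')[110:460,240:440];b=cv2.imread('pics/top0.png')[160:320,170:490]
cv2.imwrite('pics/a.png',cv2.resize(a[:,:],(343,600),interpolation=2));cv2.imwrite('pics/b.png',cv2.resize(b,(800,400),interpolation=2))
E
```

```text
(no output)
```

View pics/a.png

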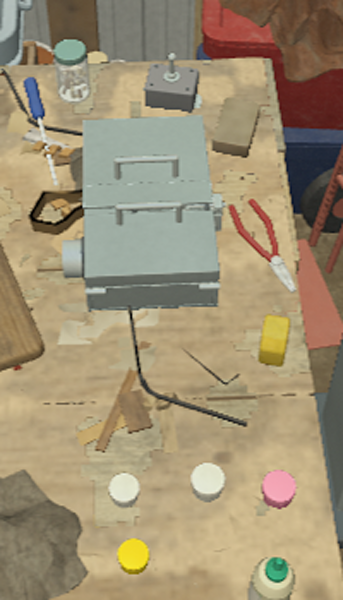

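View pics/b.png

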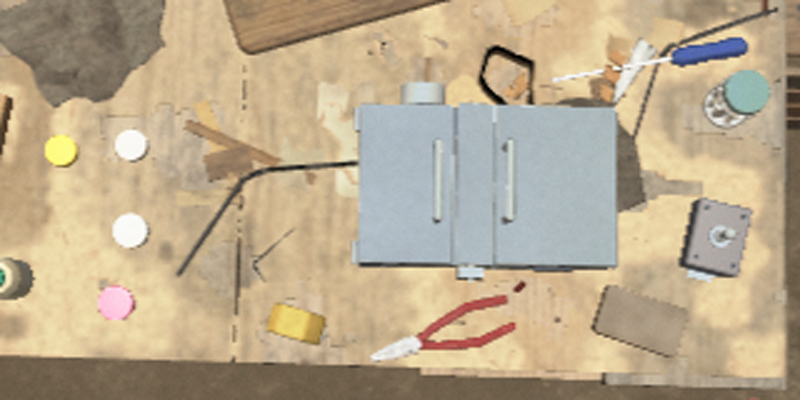

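```bash
python3 - <<'E'
import cv2,numpy as np
s=cv2.imread('pics/scene0.png');t=cv2.imread('pics/top0.png')
R=lambda i,f:cv2.resize(i,None,fx=f,fy=f,interpolation=cv2.INTER_CUBIC)
cv2.imwrite('pics/c.png',np.vstack([np.hstack([R(t[190:290,300:432],3),R(s[160:260,265:398],3)]),np.hstack([cv2.resize(t,(396,297)),cv2.resize(s,(399,297))])]))
E
```

```text
(no output)
```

View pics/c.png

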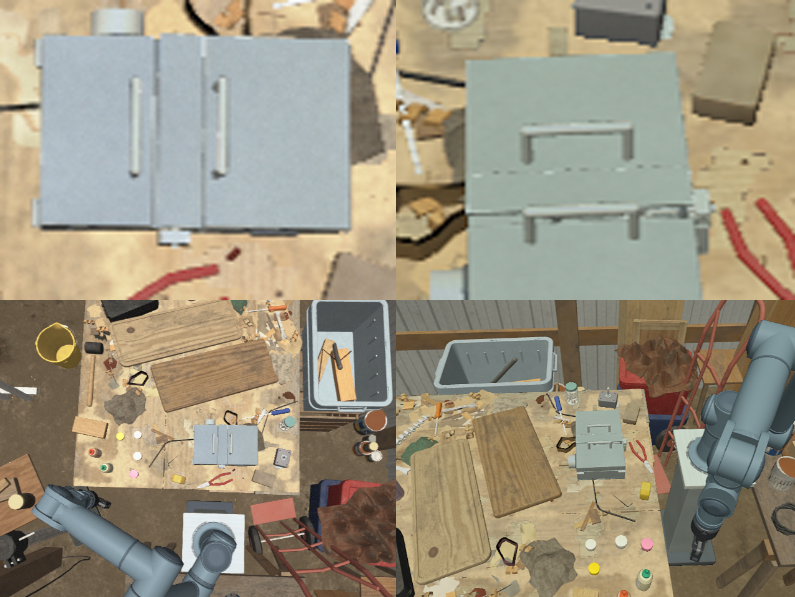

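```bash
python3 - <<'E'
from h import *
np.set_printoptions(precision=4,suppress=True)
t=snap('top');s=snap('scene')
def tri(a,b):
    A=[];B=[]
    for im,(u,v) in((t,a),(s,b)):
        K=np.array(im['camera_matrix']);P=np.array(im['pose']);d=P[:3,:3]@np.linalg.solve(K,[u,v,1]);d/=np.linalg.norm(d);M=np.eye(3)-np.outer(d,d);A.append(M);B.append(M@P[:3,3])
    return np.linalg.lstsq(np.vstack(A),np.hstack(B),rcond=None)[0]
print('act',tri((373.3,232.4),(325.3,202.8)),'pas',tri((344.8,232.3),(326.6,230.2)))
print('pas ends z.133',ray(t,345.2,216.5,.133),ray(t,344.2,248,.133))
print('act ends z.133',ray(t,373.7,216.8,.133),ray(t,373,248.3,.133))
print('corners', [ray(t,300+u/3,190+v/3,.095) for u,v in((43,37),(350,40),(349,228),(40,226))])
for n in['pot_a','switch_box','jar','tape','sandblock','toggle_tip']:
  for im,c in((t,'top'),(s,'scene')):
    for r in outline_of(c,n):
        m=r['region'];k=cv2.minAreaRect(np.argwhere(m)[:,::-1].astype(np.float32));z=.03 if 'pot' in n else .05 if n=='switch_box' else 0.03
        print(n,c,round(r['confidence'],2),np.round(r['rect'],1),m.sum(),ray(im,*k[0],z), t['frame'][0,0,0]*0+im['frame'][m].mean(0).round())
print(tri((222,218),(313,396)),get_obs()['t'])
E
```

```text
act [ 0.4996 -0.0727  0.1421] pas [0.499  0.0127 0.1316]
pas ends z.133 [0.5476 0.0127 0.133 ] [0.4512 0.0134 0.133 ]
act ends z.133 [ 0.5491 -0.074   0.133 ] [ 0.4528 -0.0737  0.133 ]
corners [array([0.5956, 0.1087, 0.095 ]), array([ 0.6014, -0.2109,  0.095 ]), array([ 0.4054, -0.2119,  0.095 ]), array([0.3985, 0.1059, 0.095 ])]
pot_a top 0.68 [217.  279.6  13.2  11.4] 156 [0.3434 0.416  0.03  ] [247. 194. 213.]
pot_a top 0.62 [222.8 251.6  14.7   9.2] 173 [0.4363 0.4037 0.03  ] [238. 235. 228.]
pot_a top 0.54 [193.7 221.4  17.8   9.6] 166 [0.537  0.4987 0.03  ] [235. 224. 124.]
pot_a top 0.52 [222.4 218.6  15.9  15.3] 137 [0.5477 0.4082 0.03  ] [238. 235. 228.]
pot_a scene 0.78 [318.6 436.6  15.5  22.9] 332 [0.5376 0.5074 0.03  ] [225. 204.  44.]
pot_a scene 0.75 [312.4 395.6  18.4  19.6] 263 [0.5491 0.4152 0.03  ] [213. 214. 192.]
pot_a scene 0.75 [280.5 149.6  22.7  42. ] 616 [ 0.6269 -0.398   0.03  ] [152. 163. 146.]
pot_a scene 0.71 [403.5 397.8  20.4  23.9] 372 [0.3428 0.4237 0.03  ] [221. 150. 162.]
pot_a scene 0.67 [361.1 389.4  20.4  22.1] 385 [0.4343 0.4089 0.03  ] [206. 2
[... 416 characters left out ...]
469 [ 0.6313 -0.3737  0.03  ] [158. 173. 162.]
jar scene 0.6 [280.  150.3  24.   39.6] 741 [ 0.6274 -0.3976  0.03  ] [151. 159. 141.]
tape top 0.69 [285.9 290.4  25.9  14.9] 264 [0.325  0.1864 0.03  ] [211. 182.  98.]
tape scene 0.7 [399.1 310.   17.   34.3] 411 [0.323  0.1899 0.03  ] [190. 168.  65.]
sandblock top 0.66 [423.9 289.6  39.9  30.4] 708 [ 0.3404 -0.2525  0.03  ] [165. 148. 125.]
sandblock scene 0.92 [377.8 184.1  33.5  36.5] 714 [ 0.3419 -0.242   0.03  ] [146. 134. 104.]
sandblock scene 0.51 [312.5 395.6  18.4  19.2] 281 [0.548  0.4164 0.03  ] [211. 212. 189.]
toggle_tip scene 0.63 [338.9 148.9   5.7  10.8] 53 [ 0.4464 -0.404   0.03  ] [144. 148. 137.]
[0.5472 0.4113 0.0169] 2.2
```

```bash
cat > plan.py <<'E'
import numpy as np
from scipy.spatial.transform import Rotation as Ro
from cell import get_obs
YAW=1.0; C=np.array([0.500,-0.052])
def L(x,y,z): # locker->world
    c,s=np.cos(np.radians(YAW)),np.sin(np.radians(YAW));return np.array([C[0]+c*x-s*y,C[1]+s*x+c*y,z])
def down(psi): # tool down, tool y at world angle psi (deg)
    p=np.radians(psi);y=np.array([np.cos(p),np.sin(p),0]);z=np.array([0,0,-1.]);return np.column_stack([np.cross(y,z),y,z])
def handle(leaf,th,phi,off=0): # TCP pose holding the handle, off=extra retreat along tool z
    s=1 if leaf=='a' else -1;r=.14 if leaf=='a' else .098
    y=s*(-.16+r*np.cos(th)-.068*np.sin(th));z=.065+r*np.sin(th)+.068*np.cos(th)
    ax=np.array([np.cos(np.radians(YAW)),np.sin(np.radians(YAW)),0])
    R=Ro.from_rotvec(ax*s*phi).as_matrix()@down(90+YAW)
    return L(0,y,z)-R[:,2]*(.006+off),R
def run(wps,start=None):
    "wps: list of (p,R,n). prints rows per waypoint"
    o=get_obs();p,R=(o['ee_pos'],np.array(o['orientation'])) if start is None else start
    for k,(q,S,n) in enumerate(wps):
        q=np.array(q);S=R if S is None else S
        rv=Ro.from_matrix(R.T@S).as_rotvec()/n;dp=(q-p)/n;p2=p.copy()
        m=np.degrees(np.abs(rv)).max()
        same=m<1e-3
        rows=[]
        for i in range(n):
            Rc=R@Ro.from_rotvec(rv*i).as_matrix()
            rows.append('{"dp":[%s],"rotation":[%s]}'%(','.join('%.4f'%v for v in Rc.T@dp),','.join('%.2f'%v for v in np.degrees(rv))))
        if same and n>1: print(k,n,'x',rows[0])
        else:print(k,','.join(rows))
        if np.abs(dp).max()>.04 or m>7: print('  TOO FAST',dp,m)
        p,R=q,S
    return p,R
E
python3 - <<'E'
from plan import *
p,R=handle('a',.065,0)
run([((.35,.25,.26),down(80),12),((p[0],p[1],.26),R,12),(p+[0,0,.05],R,4),(p,R,5)])
print(p)
E
```

```text
0 {"dp":[-0.0188,-0.0174,-0.0003],"rotation":[0.00,0.00,-1.08]},{"dp":[-0.0184,-0.0177,-0.0003],"rotation":[0.00,0.00,-1.08]},{"dp":[-0.0181,-0.0181,-0.0003],"rotation":[0.00,0.00,-1.08]},{"dp":[-0.0178,-0.0184,-0.0003],"rotation":[0.00,0.00,-1.08]},{"dp":[-0.0174,-0.0187,-0.0003],"rotation":[0.00,0.00,-1.08]},{"dp":[-0.0170,-0.0191,-0.0003],"rotation":[0.00,0.00,-1.08]},{"dp":[-0.0167,-0.0194,-0.0003],"rotation":[0.00,0.00,-1.08]},{"dp":[-0.0163,-0.0197,-0.0003],"rotation":[0.00,0.00,-1.08]},{"dp":[-0.0159,-0.0200,-0.0003],"rotation":[0.00,0.00,-1.08]},{"dp":[-0.0156,-0.0203,-0.0003],"rotation":[0.00,0.00,-1.08]},{"dp":[-0.0152,-0.0206,-0.0003],"rotation":[0.00,0.00,-1.08]},{"dp":[-0.0148,-0.0209,-0.0003],"rotation":[0.00,0.00,-1.08]}
1 {"dp":[-0.0171,-0.0246,0.0000],"rotation":[0.00,0.00,-0.92]},{"dp":[-0.0167,-0.0249,0.0000],"rotation":[0.00,0.00,-0.92]},{"dp":[-0.0163,-0.0252,0.0000],"rotation":[0.00,0.00,-0.92]},{"dp":[-0.0159,-0.0254,0.0000],"rotation":[0.00,0.00,-0.92]},{"dp":[-0.0155,-0.0257,0.0000],"rotation":[0.00,0.00,-0.92]},{"dp":[-0.0151,-0.0259,0.0000],"rotation":[0.00,0.00,-0.92]},{"dp":[-0.0146,-0.0262,0.0000],"rotation":[0.00,0.00,-0.92]},{"dp":[-0.0142,-0.0264,0.0000],"rotation":[0.00,0.00,-0.92]},{"dp":[-0.0138,-0.0266,0.0000],"rotation":[0.00,0.00,-0.92]},{"dp":[-0.0134,-0.0268,0.0000],"rotation":[0.00,0.00,-0.92]},{"dp":[-0.0129,-0.0270,0.0000],"rotation":[0.00,0.00,-0.92]},{"dp":[-0.0125,-0.0272,0.0000],"rotation":[0.00,0.00,-0.92]}
2 4 x {"dp":[0.0000,0.0000,0.0155],"rotation":[0.00,0.00,0.00]}
3 5 x {"dp":[0.0000,0.0000,0.0100],"rotation":[0.00,0.00,0.00]}
[ 0.50043129 -0.07670877  0.14794999]
```

Emit:
apply_moves:
  rows:
    - {"dp": [-0.014,-0.015,0],"rotation": [0,0,-5.97]}
    - {"dp": [0,0,0],"rotation": [0,0,-5.97]}
    - {"dp": [0,0,0],"rotation": [0,0,-5.97]}
    - {"dp": [0,0,0],"rotation": [0,0,-5.97]}
    - {"dp": [-0.0147,-0.033,0],"rotation": [0,0,0]}
    - {"dp": [-0.0147,-0.033,0],"rotation": [0,0,0]}
    - {"dp": [-0.0147,-0.033,0],"rotation": [0,0,0]}
    - {"dp": [-0.0147,-0.033,0],"rotation": [0,0,0]}
    - {"dp": [-0.0147,-0.033,0],"rotation": [0,0,0]}
    - {"dp": [-0.0147,-0.033,0],"rotation": [0,0,0]}
  jaw: 70
  grip_force: 40

```text
t: 3.03
ee_pos: [0.3228, 0.3125, 0.2565]
orientation: [[-1.0, -0.018, 0.001], [-0.018, 1.0, 0.0], [-0.001, 0.0, -1.0]]
force: [0.3, 0.2, 0.6]
width: 0.0598
grip_force: 0.0
```

Emit:
apply_moves:
  rows:
    - {"dp": [-0.0147,-0.033,0],"rotation": [0,0,0]}
    - {"dp": [-0.0147,-0.033,0],"rotation": [0,0,0]}
    - {"dp": [-0.0147,-0.033,0],"rotation": [0,0,0]}
    - {"dp": [-0.0147,-0.033,0],"rotation": [0,0,0]}
    - {"dp": [-0.0147,-0.033,0],"rotation": [0,0,0]}
    - {"dp": [-0.0147,-0.033,0],"rotation": [0,0,0]}
    - {"dp": [-0.0147,-0.033,0],"rotation": [0,0,0]}
    - {"dp": [-0.0147,-0.033,0],"rotation": [0,0,0]}
    - {"dp": [-0.0147,-0.033,0],"rotation": [0,0,0]}
    - {"dp": [0,0,0],"rotation": [0,0,0]}

```text
t: 3.87
ee_pos: [0.4626, 0.0141, 0.2564]
orientation: [[-1.0, -0.01, 0.003], [-0.01, 1.0, -0.003], [-0.003, -0.003, -1.0]]
force: [0.3, 0.4, 1.0]
width: 0.06
grip_force: 0.0
```

```bash
python3 - <<'E'
from plan import *
p,R=handle('a',.065,0)
print(get_obs()['ee_pos'],get_obs()['joints'])
run([(p+[0,0,.06],R,4),(p,R,4)])
w=[];ph=lambda t:.6*(t-.065)
for t in np.linspace(.065,1.5,29)[1:]: w.append((*handle('a',t,ph(t)),1))
run(w,(p,R))
E
```

```text
[0.46255051 0.01414807 0.25644016] [ -6.02062972   8.48954414 -12.85744389  68.48227037  -0.14331821
  -6.60341934]
0 {"dp":[-0.0092,-0.0228,0.0122],"rotation":[-0.04,0.04,-0.10]},{"dp":[-0.0092,-0.0228,0.0122],"rotation":[-0.04,0.04,-0.10]},{"dp":[-0.0091,-0.0228,0.0122],"rotation":[-0.04,0.04,-0.10]},{"dp":[-0.0091,-0.0229,0.0121],"rotation":[-0.04,0.04,-0.10]}
1 4 x {"dp":[0.0000,0.0000,0.0150],"rotation":[0.00,0.00,0.00]}
0 {"dp":[-0.0000,-0.0043,-0.0068],"rotation":[-1.76,0.00,0.00]}
1 {"dp":[-0.0000,-0.0044,-0.0067],"rotation":[-1.76,0.00,-0.00]}
2 {"dp":[-0.0000,-0.0046,-0.0067],"rotation":[-1.76,0.00,0.00]}
3 {"dp":[0.0000,-0.0047,-0.0066],"rotation":[-1.76,0.00,-0.00]}
4 {"dp":[-0.0000,-0.0048,-0.0065],"rotation":[-1.76,0.00,0.00]}
5 {"dp":[0.0000,-0.0050,-0.0064],"rotation":[-1.76,0.00,-0.00]}
6 {"dp":[-0.0000,-0.0051,-0.0063],"rotation":[-1.76,0.00,0.00]}
7 {"dp":[0.0000,-0.0052,-0.0062],"rotation":[-1.76,0.00,0.00]}
8 {"dp":[-0.0000,-0.0054,-0.0061],"rotation":[-1.76,0.00,-0.00]}
9 {"dp":[0.0000,-0.0055,-0.0060],"rotation":[-1.76,0.00,-0.00]}
10 {"dp":[0.0000,-0.0056,-0.0
[... 445 characters left out ...]
.0064,-0.0050],"rotation":[-1.76,0.00,-0.00]}
18 {"dp":[-0.0000,-0.0065,-0.0049],"rotation":[-1.76,0.00,-0.00]}
19 {"dp":[-0.0000,-0.0066,-0.0048],"rotation":[-1.76,-0.00,-0.00]}
20 {"dp":[0.0000,-0.0067,-0.0046],"rotation":[-1.76,0.00,0.00]}
21 {"dp":[-0.0000,-0.0068,-0.0045],"rotation":[-1.76,-0.00,0.00]}
22 {"dp":[0.0000,-0.0069,-0.0043],"rotation":[-1.76,0.00,0.00]}
23 {"dp":[0.0000,-0.0070,-0.0042],"rotation":[-1.76,-0.00,0.00]}
24 {"dp":[0.0000,-0.0070,-0.0041],"rotation":[-1.76,0.00,-0.00]}
25 {"dp":[0.0000,-0.0071,-0.0039],"rotation":[-1.76,-0.00,-0.00]}
26 {"dp":[-0.0000,-0.0072,-0.0038],"rotation":[-1.76,0.00,0.00]}
27 {"dp":[-0.0000,-0.0073,-0.0036],"rotation":[-1.76,-0.00,-0.00]}
```

Emit:
apply_moves:
  rows:
    - {"dp": [-0.0092,-0.0228,0.0122],"rotation": [0,0,0]}
    - {"dp": [-0.0092,-0.0228,0.0122],"rotation": [0,0,0]}
    - {"dp": [-0.0092,-0.0228,0.0122],"rotation": [0,0,0]}
    - {"dp": [-0.0092,-0.0228,0.0122],"rotation": [0,0,0]}
    - {"dp": [0,0,0.015],"rotation": [0,0,0]}
    - {"dp": [0,0,0.015],"rotation": [0,0,0]}
    - {"dp": [0,0,0.015],"rotation": [0,0,0]}
    - {"dp": [0,0,0.015],"rotation": [0,0,0]}
    - {"dp": [0,0,0],"rotation": [0,0,0]}

```text
t: 4.62
ee_pos: [0.4959, -0.0705, 0.1448]
orientation: [[-1.0, -0.017, -0.005], [-0.017, 1.0, 0.002], [0.005, 0.002, -1.0]]
force: [-0.3, 0.4, -0.8]
width: 0.0601
grip_force: 0.0
```

Emit:
apply_moves:
  rows:
    - {"dp": [0,0,0],"rotation": [0,0,0]}
    - {"dp": [0,0,0],"rotation": [0,0,0]}
    - {"dp": [0,0,0],"rotation": [0,0,0]}
    - {"dp": [0,0,0],"rotation": [0,0,0]}
    - {"dp": [0,0,0],"rotation": [0,0,0]}
    - {"dp": [0,0,0],"rotation": [0,0,0]}
    - {"dp": [0,0,0],"rotation": [0,0,0]}
    - {"dp": [0,0,0],"rotation": [0,0,0]}
  jaw: 0

```text
t: 5.28
ee_pos: [0.4989, -0.0703, 0.1485]
orientation: [[-1.0, -0.018, 0.002], [-0.018, 1.0, 0.002], [-0.002, 0.002, -1.0]]
force: [-0.7, 5.2, 4.0]
width: 0.0085
grip_force: 39.1
```

Emit:
apply_moves:
  rows:
    - {"dp": [0,-0.0043,-0.0068],"rotation": [-1.76,0,0]}
    - {"dp": [0,-0.0044,-0.0067],"rotation": [-1.76,0,0]}
    - {"dp": [0,-0.0046,-0.0067],"rotation": [-1.76,0,0]}
    - {"dp": [0,-0.0047,-0.0066],"rotation": [-1.76,0,0]}
    - {"dp": [0,-0.0048,-0.0065],"rotation": [-1.76,0,0]}
    - {"dp": [0,-0.005,-0.0064],"rotation": [-1.76,0,0]}

```text
t: 5.78
ee_pos: [0.4992, -0.1004, 0.1855]
orientation: [[-1.0, -0.018, -0.001], [-0.018, 0.982, 0.189], [-0.002, 0.189, -0.982]]
force: [2.9, 6.9, -0.9]
width: 0.0086
grip_force: 39.7
```

Emit:
apply_moves:
  rows:
    - {"dp": [0,-0.0051,-0.0063],"rotation": [-1.76,0,0]}
    - {"dp": [0,-0.0052,-0.0062],"rotation": [-1.76,0,0]}
    - {"dp": [0,-0.0054,-0.0061],"rotation": [-1.76,0,0]}
    - {"dp": [0,-0.0055,-0.006],"rotation": [-1.76,0,0]}
    - {"dp": [0,-0.0056,-0.0058],"rotation": [-1.76,0,0]}
    - {"dp": [0,-0.0057,-0.0057],"rotation": [-1.76,0,0]}
    - {"dp": [0,-0.0058,-0.0056],"rotation": [-1.76,0,0]}
    - {"dp": [0,-0.006,-0.0055],"rotation": [-1.76,0,0]}
    - {"dp": [0,-0.0061,-0.0054],"rotation": [-1.76,0,0]}
    - {"dp": [0,-0.0062,-0.0053],"rotation": [-1.76,0,0]}

```text
t: 6.62
ee_pos: [0.5001, -0.1715, 0.2233]
orientation: [[-1.0, -0.015, -0.006], [-0.016, 0.879, 0.477], [-0.002, 0.477, -0.879]]
force: [0.5, 6.6, 10.4]
width: 0.0084
grip_force: 39.8
```

Emit:
apply_moves:
  rows:
    - {"dp": [0,-0.0063,-0.0051],"rotation": [-1.76,0,0]}
    - {"dp": [0,-0.0064,-0.005],"rotation": [-1.76,0,0]}
    - {"dp": [0,-0.0065,-0.0049],"rotation": [-1.76,0,0]}
    - {"dp": [0,-0.0066,-0.0048],"rotation": [-1.76,0,0]}
    - {"dp": [0,-0.0067,-0.0046],"rotation": [-1.76,0,0]}
    - {"dp": [0,-0.0068,-0.0045],"rotation": [-1.76,0,0]}

```text
t: 7.12
ee_pos: [0.5008, -0.2208, 0.2276]
orientation: [[-1.0, -0.013, -0.009], [-0.016, 0.777, 0.629], [-0.002, 0.629, -0.777]]
force: [-0.8, 2.7, 12.8]
width: 0.0083
grip_force: 39.4
```

Emit:
apply_moves:
  rows:
    - {"dp": [0,-0.0069,-0.0043],"rotation": [-1.76,0,0]}
    - {"dp": [0,-0.007,-0.0042],"rotation": [-1.76,0,0]}
    - {"dp": [0,-0.007,-0.0041],"rotation": [-1.76,0,0]}
    - {"dp": [0,-0.0071,-0.0039],"rotation": [-1.76,0,0]}
    - {"dp": [0,-0.0072,-0.0038],"rotation": [-1.76,0,0]}
    - {"dp": [0,-0.0073,-0.0036],"rotation": [-1.76,0,0]}
    - {"dp": [0,-0.004,-0.002],"rotation": [0,0,0]}
    - {"dp": [0,0,0],"rotation": [0,0,0]}

```text
t: 7.78
ee_pos: [0.5015, -0.2748, 0.2139]
orientation: [[-1.0, -0.01, -0.009], [-0.013, 0.652, 0.758], [-0.002, 0.758, -0.652]]
force: [-1.1, -6.2, 15.6]
width: 0.0087
grip_force: 40.1
```

```bash
python3 - <<'E'
from plan import *
o=get_obs();p=o['ee_pos'];R=o['orientation'];g=p+R[:,2]*.006
print(p,R,o['force'])
v=g[1:]-np.array([-.211,.065]);print('leaf angle',np.arctan2(v[1],v[0])-np.arctan2(.068,.14),np.hypot(*v),.1556)
E
```

```text
[ 0.50146532 -0.27478988  0.21387328] [[-0.99991417 -0.0098013  -0.00869452]
 [-0.01298317  0.65209734  0.75802408]
 [-0.00175995  0.75807189 -0.65216862]] [-1.05344886 -6.15697365 15.58881013]
leaf angle 1.5066054065632173 0.15659840873838185 0.1556
```

Emit:
apply_moves:
  rows:
    - {"dp": [0,0,0],"rotation": [0,0,0]}
    - {"dp": [0,0,0],"rotation": [0,0,0]}
    - {"dp": [0,0,0],"rotation": [0,0,0]}
    - {"dp": [0,0,-0.02],"rotation": [0,0,0]}
    - {"dp": [0,0,-0.02],"rotation": [0,0,0]}
    - {"dp": [0,0,-0.02],"rotation": [0,0,0]}
    - {"dp": [0,0,-0.02],"rotation": [0,0,0]}
    - {"dp": [0,0,-0.01],"rotation": [0,0,0]}
  jaw: 35

```text
t: 8.45
ee_pos: [0.4843, -0.3165, 0.2519]
orientation: [[-1.0, -0.01, 0.014], [0.004, 0.673, 0.74], [-0.017, 0.74, -0.672]]
force: [0.2, 0.5, 0.3]
width: 0.0303
grip_force: 0.0
```

```bash
python3 - <<'E'
from plan import *
from h import *
im=snap('top','t1.png');s=snap('scene','s1.png')
R=lambda i,f:cv2.resize(i,None,fx=f,fy=f,interpolation=cv2.INTER_CUBIC)
cv2.imwrite('pics/d.png',cv2.cvtColor(np.hstack([R(im['frame'][190:290,300:432],3),R(s['frame'][160:260,265:398],3)]),4))
print([(c,r['rect'],r['confidence']) for c in('top','scene') for r in find_in(c,'bolt_thumb')])
print(get_obs()['ee_pos'])
E
```

```text
[('scene', [351.2, 229.8, 14.9, 3.6], 0.56)]
[ 0.48504392 -0.31558832  0.2511365 ]
```

View pics/d.png

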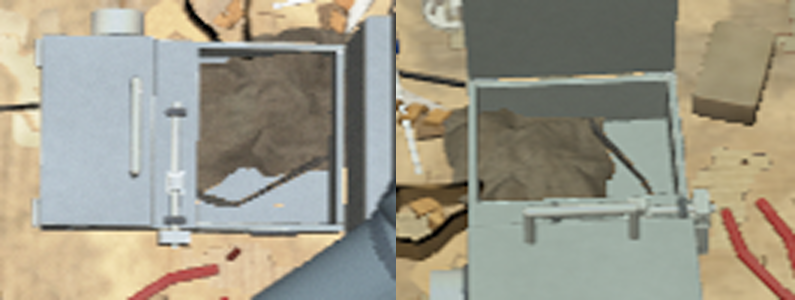

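```bash
python3 - <<'E'
from plan import *
from h import *
im=get_image('top')
q=ray(im,300+176/3,190+182/3,.0875);print(q,ray(im,300+176/3,190+112/3,.08),ray(im,300+176/3,190+220/3,.08))
s=get_image('scene');print(proj(s,q))
o=get_obs();p=o['ee_pos'];R=o['orientation']
D=down(90+YAW)
run([(p+[0.005,-.01,.10],D,7),((.48,-.1,.34),D,6)])
run([((.48,-.1,.34),down(YAW),13)],((.48,-.1,.34),D))
E
```

```text
[ 0.44855732 -0.03350802  0.0875    ] [ 0.52277232 -0.03243707  0.08      ] [ 0.40961165 -0.03484542  0.08      ]
[344.86070866 226.75836018]
0 {"dp":[-0.0010,0.0096,-0.0106],"rotation":[6.83,0.20,-0.09]},{"dp":[-0.0009,0.0083,-0.0117],"rotation":[6.83,0.20,-0.09]},{"dp":[-0.0009,0.0068,-0.0126],"rotation":[6.83,0.20,-0.09]},{"dp":[-0.0009,0.0053,-0.0133],"rotation":[6.83,0.20,-0.09]},{"dp":[-0.0008,0.0037,-0.0139],"rotation":[6.83,0.20,-0.09]},{"dp":[-0.0008,0.0020,-0.0142],"rotation":[6.83,0.20,-0.09]},{"dp":[-0.0007,0.0003,-0.0144],"rotation":[6.83,0.20,-0.09]}
1 6 x {"dp":[0.0011,0.0376,0.0018],"rotation":[0.00,0.00,0.00]}Traceback (most recent call last):
  File "<stdin>", line 9, in <module>
  File "plan.py", line 20, in run
    rv=Ro.from_matrix(R.T@S).as_rotvec()/n;dp=(q-p)/n;p2=p.copy()
                                                         ^^^^^^
AttributeError: 'tuple' object has no attribute 'copy'
```

Emit:
apply_moves:
  rows:
    - {"dp": [-0.001,0.0096,-0.0106],"rotation": [6.83,0.2,0]}
    - {"dp": [-0.001,0.0083,-0.0117],"rotation": [6.83,0.2,0]}
    - {"dp": [-0.001,0.0068,-0.0126],"rotation": [6.83,0.2,0]}
    - {"dp": [-0.001,0.0053,-0.0133],"rotation": [6.83,0.2,0]}
    - {"dp": [-0.001,0.0037,-0.0139],"rotation": [6.83,0.2,0]}
    - {"dp": [-0.001,0.002,-0.0142],"rotation": [6.83,0.2,0]}
    - {"dp": [-0.001,0,-0.0144],"rotation": [6.83,0.2,0]}
    - {"dp": [0,0,0],"rotation": [0,0,0]}
  jaw: 50

```text
t: 9.42
ee_pos: [0.4933, -0.323, 0.3563]
orientation: [[-1.0, -0.012, 0.004], [-0.012, 1.0, -0.009], [-0.004, -0.009, -1.0]]
force: [0.6, 1.0, 0.2]
width: 0.0429
grip_force: 0.0
```

Emit:
apply_moves:
  rows:
    - {"dp": [0.002,0.037,0],"rotation": [0,0,0]}
    - {"dp": [0.002,0.037,0],"rotation": [0,0,0]}
    - {"dp": [0.002,0.037,0],"rotation": [0,0,0]}
    - {"dp": [0.002,0.037,0],"rotation": [0,0,0]}
    - {"dp": [0.002,0.037,0],"rotation": [0,0,0]}
    - {"dp": [0.002,0.037,0],"rotation": [0,0,0]}
    - {"dp": [0,0,0],"rotation": [0,0,6.92]}
    - {"dp": [0,0,0],"rotation": [0,0,6.92]}
    - {"dp": [0,0,0],"rotation": [0,0,6.92]}

```text
t: 10.17
ee_pos: [0.4773, -0.103, 0.349]
orientation: [[-0.936, 0.352, -0.009], [0.352, 0.936, 0.003], [0.009, -0.0, -1.0]]
force: [-0.3, 0.3, -0.3]
width: 0.0429
grip_force: 0.0
```

Emit:
apply_moves:
  rows:
    - {"dp": [0,0,0],"rotation": [0,0,6.92]}
    - {"dp": [0,0,0],"rotation": [0,0,6.92]}
    - {"dp": [0,0,0],"rotation": [0,0,6.92]}
    - {"dp": [0,0,0],"rotation": [0,0,6.92]}
    - {"dp": [0,0,0],"rotation": [0,0,6.92]}
    - {"dp": [0,0,0],"rotation": [0,0,6.92]}
    - {"dp": [0,0,0],"rotation": [0,0,6.92]}
    - {"dp": [0,0,0],"rotation": [0,0,6.92]}
    - {"dp": [0,0,0],"rotation": [0,0,6.92]}
    - {"dp": [0,0,0],"rotation": [0,0,6.92]}

```text
t: 11.0
ee_pos: [0.4773, -0.1041, 0.3489]
orientation: [[-0.001, 1.0, -0.009], [1.0, 0.002, 0.003], [0.003, -0.009, -1.0]]
force: [0.3, -0.7, -0.0]
width: 0.0428
grip_force: 0.0
```

```bash
python3 - <<'E'
from plan import *
o=get_obs();print(o['ee_pos'],o['orientation'],o['joints'])
D=down(YAW)
run([((.449,-.0335,.16),D,7),((.449,-.0335,.105),D,6)])
E
```

```text
[ 0.47733882 -0.10405946  0.34886131] [[-0.00148886  0.99995861 -0.00897594]
 [ 0.99999424  0.00151618  0.00303785]
 [ 0.00305134 -0.00897137 -0.9999551 ]] [-1.97368028e+01  1.14578361e+01  4.39074968e+00  8.34757720e+01
 -9.84246355e-03  7.01771537e+01]
0 {"dp":[0.0100,-0.0038,0.0270],"rotation":[-0.07,-0.03,-0.13]},{"dp":[0.0100,-0.0038,0.0270],"rotation":[-0.07,-0.03,-0.13]},{"dp":[0.0100,-0.0038,0.0270],"rotation":[-0.07,-0.03,-0.13]},{"dp":[0.0101,-0.0038,0.0270],"rotation":[-0.07,-0.03,-0.13]},{"dp":[0.0101,-0.0038,0.0270],"rotation":[-0.07,-0.03,-0.13]},{"dp":[0.0101,-0.0038,0.0270],"rotation":[-0.07,-0.03,-0.13]},{"dp":[0.0101,-0.0039,0.0270],"rotation":[-0.07,-0.03,-0.13]}
1 6 x {"dp":[0.0000,0.0000,0.0092],"rotation":[0.00,0.00,0.00]}
```

Emit:
apply_moves:
  rows:
    - {"dp": [0.01,-0.0038,0.027],"rotation": [-0.07,0,-0.13]}
    - {"dp": [0.01,-0.0038,0.027],"rotation": [-0.07,0,-0.13]}
    - {"dp": [0.01,-0.0038,0.027],"rotation": [-0.07,0,-0.13]}
    - {"dp": [0.01,-0.0038,0.027],"rotation": [-0.07,0,-0.13]}
    - {"dp": [0.01,-0.0038,0.027],"rotation": [-0.07,0,-0.13]}
    - {"dp": [0.01,-0.0038,0.027],"rotation": [-0.07,0,-0.13]}
    - {"dp": [0.01,-0.0038,0.027],"rotation": [-0.07,0,-0.13]}
    - {"dp": [0,0,0],"rotation": [0,0,0]}
    - {"dp": [0,0,0],"rotation": [0,0,0]}
  jaw: 38

```text
t: 11.75
ee_pos: [0.4478, -0.0342, 0.1596]
orientation: [[-0.024, 1.0, -0.003], [1.0, 0.024, 0.002], [0.002, -0.003, -1.0]]
force: [-0.3, -0.7, 1.0]
width: 0.0324
grip_force: 0.0
```

```bash
python3 - <<'E'
from plan import *
from h import *
o=get_obs();print(o['ee_pos'],o['orientation'][:,2])
run([((.449,-.0335,.105),down(YAW),6)])
s=snap('scene');t=snap('top')
R=lambda i,f:cv2.resize(i,None,fx=f,fy=f,interpolation=cv2.INTER_CUBIC)
cv2.imwrite('pics/e.png',cv2.cvtColor(np.hstack([R(t['frame'][180:280,310:410],4),R(s['frame'][160:260,295:395],4)]),4))
E
```

```text
[ 0.44779269 -0.03417068  0.15962522] [-0.00301907  0.00189498 -0.99999365]
0 {"dp":[0.0001,0.0002,0.0091],"rotation":[-0.03,-0.02,0.06]},{"dp":[0.0001,0.0002,0.0091],"rotation":[-0.03,-0.02,0.06]},{"dp":[0.0001,0.0002,0.0091],"rotation":[-0.03,-0.02,0.06]},{"dp":[0.0001,0.0002,0.0091],"rotation":[-0.03,-0.02,0.06]},{"dp":[0.0001,0.0002,0.0091],"rotation":[-0.03,-0.02,0.06]},{"dp":[0.0001,0.0002,0.0091],"rotation":[-0.03,-0.02,0.06]}
```

View pics/e.png

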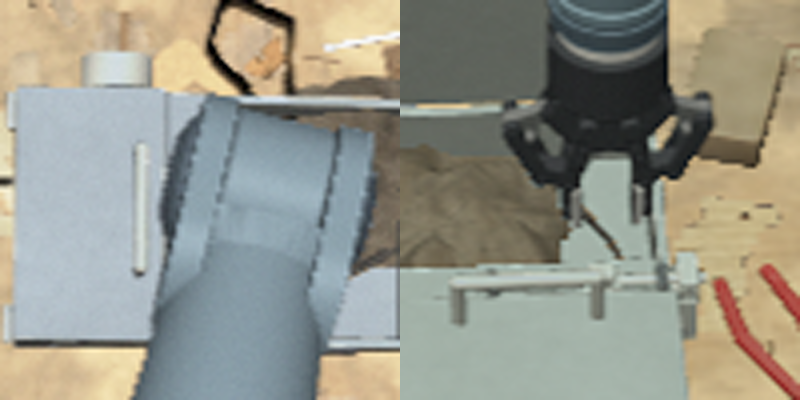

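```bash
python3 - <<'E'
from plan import *
from h import *
s=get_image('scene');e=lambda q:(400+4*(proj(s,q)[0]-295),4*(proj(s,q)[1]-160))
for n,q in dict(thumb=(.4486,-.0335,.0875),thumbf=(.4406,-.0335,.0875),brk=(.4096,-.035,.08),brk2=(.5228,-.0324,.08),tcp=get_obs()['ee_pos'],tip=get_obs()['ee_pos']-np.array([0,0,.025]),hp1=(.4545,.0115,.133),hp2=(.5445,.0115,.133)).items(): print(n,np.round(e(q)))
s0=cv2.imread('pics/s1.png')[205:245,325:385];t0=cv2.imread('pics/t1.png')[215:275,340:380]
R=lambda i,f:cv2.resize(i,None,fx=f,fy=f,interpolation=cv2.INTER_CUBIC)
cv2.imwrite('pics/f.png',np.hstack([R(s0,8),cv2.copyMakeBorder(R(t0,5),0,20,0,0,0)]))
E
```

```text
thumb [599. 267.]
thumbf [611. 267.]
brk [657. 271.]
brk2 [489. 279.]
tcp [596. 189.]
tip [595. 215.]
hp1 [595. 276.]
hp2 [455. 280.]
```

View pics/f.png

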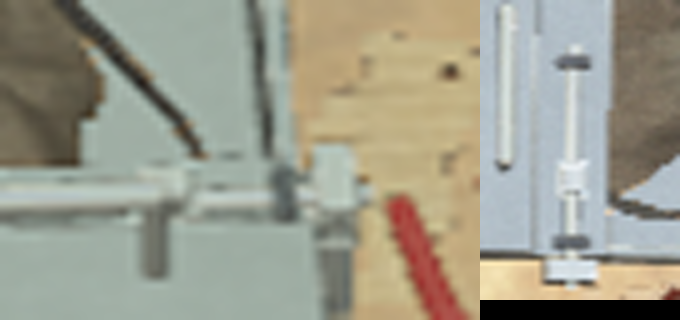

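Emit:
apply_moves:
  rows:
    - {"dp": [0,0,0.0091],"rotation": [0,0,0]}
    - {"dp": [0,0,0.0091],"rotation": [0,0,0]}
    - {"dp": [0,0,0.0091],"rotation": [0,0,0]}
    - {"dp": [0,0,0.0091],"rotation": [0,0,0]}
    - {"dp": [0,0,0.0091],"rotation": [0,0,0]}
    - {"dp": [0,0,0.0091],"rotation": [0,0,0]}
    - {"dp": [0,0,0],"rotation": [0,0,0]}

```text
t: 12.48
ee_pos: [0.4488, -0.0344, 0.1047]
orientation: [[-0.024, 1.0, 0.001], [1.0, 0.024, 0.0], [0.0, 0.001, -1.0]]
force: [-0.9, 0.3, -0.1]
width: 0.0324
grip_force: 0.0
```

Emit:
apply_moves:
  rows:
    - {"dp": [0,0,0],"rotation": [0,0,0]}
    - {"dp": [0,0,0],"rotation": [0,0,0]}
    - {"dp": [0,0,0],"rotation": [0,0,0]}
    - {"dp": [0,0,0],"rotation": [0,0,0]}
    - {"dp": [0,0,0],"rotation": [0,0,0]}
    - {"dp": [0,0,0],"rotation": [0,0,0]}
  jaw: 0
  grip_force: 30

```text
t: 12.98
ee_pos: [0.45, -0.0346, 0.1068]
orientation: [[-0.024, 1.0, 0.003], [1.0, 0.024, -0.0], [-0.0, 0.003, -1.0]]
force: [-0.7, 0.4, -4.5]
width: 0.0146
grip_force: 32.4
```

Emit:
apply_moves:
  rows:
    - {"dp": [0,0.004,0],"rotation": [0,0,0]}
    - {"dp": [0,0.004,0],"rotation": [0,0,0]}
    - {"dp": [0,0.004,0],"rotation": [0,0,0]}
    - {"dp": [0,0.004,0],"rotation": [0,0,0]}
    - {"dp": [0,0.004,0],"rotation": [0,0,0]}
    - {"dp": [0,0.004,0],"rotation": [0,0,0]}
    - {"dp": [0,0.004,0],"rotation": [0,0,0]}
    - {"dp": [0,0.002,0],"rotation": [0,0,0]}
    - {"dp": [0,0,0],"rotation": [0,0,0]}
    - {"dp": [0,0,0],"rotation": [0,0,0]}

```text
t: 13.82
ee_pos: [0.4765, -0.0343, 0.1065]
orientation: [[-0.023, 1.0, -0.004], [1.0, 0.023, -0.002], [-0.002, -0.004, -1.0]]
force: [-12.0, -2.1, 5.5]
width: 0.0144
grip_force: 33.4
```

Emit:
apply_moves:
  rows:
    - {"dp": [0,-0.001,0],"rotation": [0,0,0]}
    - {"dp": [0,0,0],"rotation": [0,0,0]}
    - {"dp": [0,0,0],"rotation": [0,0,0]}
    - {"dp": [0,0,-0.018],"rotation": [0,0,0]}
    - {"dp": [0,0,-0.018],"rotation": [0,0,0]}
    - {"dp": [0,0,-0.03],"rotation": [0,0,0]}
    - {"dp": [0,0,-0.04],"rotation": [0,0,0]}
    - {"dp": [0,0,0],"rotation": [0,0,-6.92]}
    - {"dp": [0,0,0],"rotation": [0,0,-6.92]}
    - {"dp": [0,0,0],"rotation": [0,0,-6.92]}
  jaw: 38

```text
t: 14.65
ee_pos: [0.4814, -0.0343, 0.2151]
orientation: [[-0.382, 0.924, 0.01], [0.924, 0.382, -0.001], [-0.005, 0.009, -1.0]]
force: [0.0, 1.2, -0.8]
width: 0.0326
grip_force: 0.0
```

Emit:
apply_moves:
  rows:
    - {"dp": [0,0,0],"rotation": [0,0,-6.92]}
    - {"dp": [0,0,0],"rotation": [0,0,-6.92]}
    - {"dp": [0,0,0],"rotation": [0,0,-6.92]}
    - {"dp": [0,0,0],"rotation": [0,0,-6.92]}
    - {"dp": [0,0,0],"rotation": [0,0,-6.92]}
    - {"dp": [0,0,0],"rotation": [0,0,-6.92]}
    - {"dp": [0,0,0],"rotation": [0,0,-6.92]}
    - {"dp": [0,0,0],"rotation": [0,0,-6.92]}
    - {"dp": [0,0,0],"rotation": [0,0,-6.92]}
    - {"dp": [0,0,0],"rotation": [0,0,-6.92]}
  jaw: 70

```text
t: 15.48
ee_pos: [0.4806, -0.0341, 0.214]
orientation: [[-1.0, -0.029, 0.008], [-0.029, 1.0, -0.001], [-0.008, -0.001, -1.0]]
force: [0.7, 1.4, -0.5]
width: 0.0597
grip_force: 0.0
```

```bash
python3 - <<'E'
from plan import *
from h import *
o=get_obs();print(o['ee_pos'],o['orientation'])
p,R=handle('p',0,0);p[1]+=.002;print(p)
run([((p[0],p[1],.2),R,4),(p,R,4)])
s=snap('scene','s2.png');e=lambda q:(8*(proj(s,q)[0]-325),8*(proj(s,q)[1]-205));print(e((.4486,-.0335,.0875)),e((.4786,-.0335,.0875)))
w=[];ph=lambda t:.6*t
for t in np.linspace(0,1.5,27)[1:]: w.append((*handle('p',t,ph(t)),1))
run(w,handle('p',0,0))
E
```

```text
[ 0.48058641 -0.03412914  0.21400188] [[-9.99550778e-01 -2.89868939e-02  7.61587495e-03]
 [-2.89942849e-02  9.99579206e-01 -8.61841074e-04]
 [-7.58768814e-03 -1.08227076e-03 -9.99970627e-01]]
[0.49891795 0.01199056 0.139     ]
0 {"dp":[-0.0049,0.0114,0.0035],"rotation":[-0.01,0.11,0.17]},{"dp":[-0.0049,0.0114,0.0035],"rotation":[-0.01,0.11,0.17]},{"dp":[-0.0048,0.0114,0.0035],"rotation":[-0.01,0.11,0.17]},{"dp":[-0.0048,0.0114,0.0035],"rotation":[-0.01,0.11,0.17]}
1 4 x {"dp":[0.0000,0.0000,0.0152],"rotation":[0.00,0.00,0.00]}
(np.float64(158.75958312093826), np.float64(174.08938006846984)) (np.float64(69.19404903100212), np.float64(176.99488559735073))
0 {"dp":[0.0000,0.0043,-0.0055],"rotation":[1.98,-0.00,-0.00]}
1 {"dp":[-0.0000,0.0044,-0.0054],"rotation":[1.98,-0.00,0.00]}
2 {"dp":[0.0000,0.0045,-0.0053],"rotation":[1.98,-0.00,0.00]}
3 {"dp":[-0.0000,0.0047,-0.0052],"rotation":[1.98,-0.00,-0.00]}
4 {"dp":[0.0000,0.0048,-0.0051],"rotation":[1.98,-0.00,-0.00]}
5 {"dp":[-0.0000,0.0049,-0.0050],"rotation":[1.98,-0.00,0.00]}
6 {"dp":[-0.0000,0.0050,-0.0049],"rotation":[1.98,-0.00,0.00
[... 510 characters left out ...]
15 {"dp":[-0.0000,0.0059,-0.0038],"rotation":[1.98,-0.00,0.00]}
16 {"dp":[0.0000,0.0060,-0.0037],"rotation":[1.98,-0.00,0.00]}
17 {"dp":[-0.0000,0.0061,-0.0036],"rotation":[1.98,-0.00,0.00]}
18 {"dp":[-0.0000,0.0062,-0.0034],"rotation":[1.98,0.00,-0.00]}
19 {"dp":[-0.0000,0.0063,-0.0033],"rotation":[1.98,-0.00,0.00]}
20 {"dp":[0.0000,0.0063,-0.0031],"rotation":[1.98,-0.00,0.00]}
21 {"dp":[0.0000,0.0064,-0.0030],"rotation":[1.98,0.00,-0.00]}
22 {"dp":[-0.0000,0.0065,-0.0029],"rotation":[1.98,-0.00,0.00]}
23 {"dp":[-0.0000,0.0065,-0.0027],"rotation":[1.98,0.00,-0.00]}
24 {"dp":[-0.0000,0.0066,-0.0026],"rotation":[1.98,-0.00,-0.00]}
25 {"dp":[0.0000,0.0067,-0.0024],"rotation":[1.98,-0.00,0.00]}
```

Emit:
apply_moves:
  rows:
    - {"dp": [-0.0049,0.0114,0.0035],"rotation": [0,0.11,0.17]}
    - {"dp": [-0.0049,0.0114,0.0035],"rotation": [0,0.11,0.17]}
    - {"dp": [-0.0049,0.0114,0.0035],"rotation": [0,0.11,0.17]}
    - {"dp": [-0.0049,0.0114,0.0035],"rotation": [0,0.11,0.17]}
    - {"dp": [0,0,0.0152],"rotation": [0,0,0]}
    - {"dp": [0,0,0.0152],"rotation": [0,0,0]}
    - {"dp": [0,0,0.0152],"rotation": [0,0,0]}
    - {"dp": [0,0,0.0152],"rotation": [0,0,0]}
    - {"dp": [0,0,0],"rotation": [0,0,0]}

```text
t: 16.28
ee_pos: [0.4967, 0.0122, 0.1362]
orientation: [[-1.0, -0.009, -0.006], [-0.009, 1.0, -0.0], [0.006, -0.0, -1.0]]
force: [-1.3, -0.1, -0.6]
width: 0.0598
grip_force: 0.0
```

Emit:
apply_moves:
  rows:
    - {"dp": [0,0,0],"rotation": [0,0,0]}
    - {"dp": [0,0,0],"rotation": [0,0,0]}
    - {"dp": [0,0,0],"rotation": [0,0,0]}
    - {"dp": [0,0,0],"rotation": [0,0,0]}
    - {"dp": [0,0,0],"rotation": [0,0,0]}
    - {"dp": [0,0,0],"rotation": [0,0,0]}
    - {"dp": [0,0,0],"rotation": [0,0,0]}
    - {"dp": [0,0,0],"rotation": [0,0,0]}
  jaw: 0
  grip_force: 40

```text
t: 16.95
ee_pos: [0.4987, 0.0156, 0.1396]
orientation: [[-1.0, -0.013, -0.0], [-0.013, 1.0, 0.008], [0.0, 0.008, -1.0]]
force: [1.3, 12.1, 2.8]
width: 0.0083
grip_force: 38.9
```

Emit:
apply_moves:
  rows:
    - {"dp": [0,0.0043,-0.0055],"rotation": [1.98,0,0]}
    - {"dp": [0,0.0044,-0.0054],"rotation": [1.98,0,0]}
    - {"dp": [0,0.0045,-0.0053],"rotation": [1.98,0,0]}

```text
t: 17.2
ee_pos: [0.4984, 0.0275, 0.1536]
orientation: [[-1.0, -0.011, -0.0], [-0.011, 0.995, -0.101], [0.002, -0.101, -0.995]]
force: [5.7, 5.4, -12.7]
width: 0.0083
grip_force: 38.9
```

Emit:
apply_moves:
  rows:
    - {"dp": [0,0.0047,-0.0052],"rotation": [1.98,0,0]}
    - {"dp": [0,0.0048,-0.0051],"rotation": [1.98,0,0]}
    - {"dp": [0,0.0049,-0.005],"rotation": [1.98,0,0]}
    - {"dp": [0,0.005,-0.0049],"rotation": [1.98,0,0]}
    - {"dp": [0,0.0051,-0.0048],"rotation": [1.98,0,0]}
    - {"dp": [0,0.0052,-0.0047],"rotation": [1.98,0,0]}
    - {"dp": [0,0.0053,-0.0046],"rotation": [1.98,0,0]}
    - {"dp": [0,0.0054,-0.0045],"rotation": [1.98,0,0]}
    - {"dp": [0,0.0056,-0.0043],"rotation": [1.98,0,0]}

```text
t: 17.95
ee_pos: [0.4978, 0.0793, 0.1851]
orientation: [[-1.0, -0.01, 0.003], [-0.01, 0.913, -0.408], [0.001, -0.408, -0.913]]
force: [1.7, -5.3, -1.1]
width: 0.0083
grip_force: 39.1
```

Emit:
apply_moves:
  rows:
    - {"dp": [0,0.0056,-0.0042],"rotation": [1.98,0,0]}
    - {"dp": [0,0.0057,-0.0041],"rotation": [1.98,0,0]}
    - {"dp": [0,0.0058,-0.004],"rotation": [1.98,0,0]}
    - {"dp": [0,0.0059,-0.0038],"rotation": [1.98,0,0]}
    - {"dp": [0,0.006,-0.0037],"rotation": [1.98,0,0]}
    - {"dp": [0,0.0061,-0.0036],"rotation": [1.98,0,0]}
    - {"dp": [0,0.0062,-0.0034],"rotation": [1.98,0,0]}

```text
t: 18.53
ee_pos: [0.4974, 0.1275, 0.1903]
orientation: [[-1.0, -0.009, 0.007], [-0.012, 0.787, -0.617], [-0.0, -0.617, -0.787]]
force: [-1.3, -5.1, 9.3]
width: 0.0085
grip_force: 39.5
```

Emit:
apply_moves:
  rows:
    - {"dp": [0,0.0063,-0.0033],"rotation": [1.98,0,0]}
    - {"dp": [0,0.0063,-0.0031],"rotation": [1.98,0,0]}
    - {"dp": [0,0.0064,-0.003],"rotation": [1.98,0,0]}
    - {"dp": [0,0.0065,-0.0029],"rotation": [1.98,0,0]}
    - {"dp": [0,0.0065,-0.0027],"rotation": [1.98,0,0]}
    - {"dp": [0,0.0066,-0.0026],"rotation": [1.98,0,0]}
    - {"dp": [0,0.0067,-0.0024],"rotation": [1.98,0,0]}
    - {"dp": [0,0.004,-0.001],"rotation": [0,0,0]}
    - {"dp": [0,0,0],"rotation": [0,0,0]}

```text
t: 19.28
ee_pos: [0.4969, 0.1809, 0.172]
orientation: [[-1.0, -0.009, 0.013], [-0.016, 0.622, -0.783], [-0.001, -0.783, -0.622]]
force: [-5.2, 11.1, 19.8]
width: 0.0085
grip_force: 41.6
```

```bash
python3 - <<'E'
from plan import *
o=get_obs();p=o['ee_pos'];R=o['orientation'];g=p+R[:,2]*.006
print(p,R,o['force'])
for h in(.108,.112,.114):
  v=g[1:]-np.array([h,.065]);print('leaf angle',np.arctan2(v[1],-v[0])-np.arctan2(.068,.098),np.hypot(*v),np.hypot(.098,.068))
E
```

```text
[0.49688385 0.18092579 0.17202412] [[-9.99875064e-01 -9.18945061e-03  1.28611585e-02]
 [-1.57862121e-02  6.22058728e-01 -7.82811430e-01]
 [-8.06788909e-04 -7.82916658e-01 -6.22126077e-01]] [-5.15312651 11.08346148 19.79207425]
leaf angle 1.5479459703050495 0.12379132145219644 0.11928118040998757
leaf angle 1.520502517081991 0.12163247880515993 0.11928118040998757
leaf angle 1.506417624438006 0.12058832537601227 0.11928118040998757
```

Emit:
apply_moves:
  rows:
    - {"dp": [0,-0.001,0],"rotation": [0,0,0]}
    - {"dp": [0,0,0],"rotation": [0,0,0]}
    - {"dp": [0,0,0],"rotation": [0,0,0]}
    - {"dp": [0,0,-0.02],"rotation": [0,0,0]}
    - {"dp": [0,0,-0.02],"rotation": [0,0,0]}
    - {"dp": [0,0,-0.02],"rotation": [0,0,0]}
    - {"dp": [0,0,-0.02],"rotation": [0,0,0]}
    - {"dp": [0,0,-0.01],"rotation": [0,0,0]}
  jaw: 35

```text
t: 19.95
ee_pos: [0.4954, 0.2496, 0.2258]
orientation: [[-1.0, -0.009, 0.007], [-0.011, 0.623, -0.782], [0.002, -0.782, -0.623]]
force: [-0.4, -0.1, 0.1]
width: 0.0299
grip_force: 0.0
```

```bash
python3 - <<'E'
from plan import *
from h import *
np.set_printoptions(precision=4,suppress=True)
t=snap('top','t3.png');s=snap('scene','s3.png')
for im,c in((t,'top'),(s,'scene')):
    for r in outline_of(c,'pot_a'):
        m=r['region'];k=cv2.minAreaRect(np.argwhere(m)[:,::-1].astype(np.float32))
        print(c,round(r['confidence'],2),np.round(r['rect'],1),m.sum(),ray(im,*k[0],.02),ray(im,*k[0],.03),im['frame'][m].mean(0).round())
o=get_obs();p=o['ee_pos'];print(p)
D=down(90)
run([(p+[-.02,.05,.04],D,8),((.435,.406,.2),D,6)])
R=lambda i,f:cv2.resize(i,None,fx=f,fy=f,interpolation=cv2.INTER_CUBIC)
cv2.imwrite('pics/g.png',cv2.cvtColor(np.hstack([R(t['frame'][180:300,180:420],2),R(s['frame'][180:420,280:420],1)[:240]]),4))
E
```

```text
top 0.49 [221.5 253.2  13.8  11.3] 149 [0.4395 0.4066 0.02  ] [0.4387 0.4046 0.03  ] [248. 247. 243.]
scene 0.73 [402.9 397.   20.4  22.6] 347 [0.3415 0.4204 0.02  ] [0.3429 0.4249 0.03  ] [224. 152. 164.]
scene 0.63 [318.6 435.4  14.9  18.5] 291 [0.5366 0.5026 0.02  ] [0.5365 0.5064 0.03  ] [232. 211.  39.]
scene 0.56 [314.4 397.7  19.4  19.8] 280 [0.5482 0.4119 0.02  ] [0.548  0.4164 0.03  ] [211. 211. 189.]
scene 0.56 [361.8 388.5  16.   22.4] 365 [0.4349 0.4056 0.02  ] [0.4355 0.4101 0.03  ] [209. 209. 188.]
[0.4954 0.2482 0.2242]
0 {"dp":[0.0025,-0.0000,-0.0080],"rotation":[-6.44,0.01,0.08]},{"dp":[0.0025,0.0009,-0.0080],"rotation":[-6.44,0.01,0.08]},{"dp":[0.0025,0.0018,-0.0078],"rotation":[-6.44,0.01,0.08]},{"dp":[0.0025,0.0026,-0.0076],"rotation":[-6.44,0.01,0.08]},{"dp":[0.0025,0.0035,-0.0072],"rotation":[-6.44,0.01,0.08]},{"dp":[0.0025,0.0043,-0.0068],"rotation":[-6.44,0.01,0.08]},{"dp":[0.0025,0.0050,-0.0063],"rotation":[-6.44,0.01,0.08]},{"dp":[0.0025,0.0057,-0.0057],"rotation":[-6.44,0.01,0.08]}
1 6 x {"dp":[0.0067,0.0180,0.0107],"rotation":[0.00,0.00,0.00]}
```

View pics/g.png

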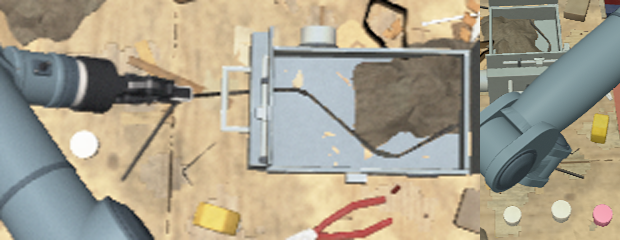

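Emit:
apply_moves:
  rows:
    - {"dp": [0.0025,0,-0.008],"rotation": [-6.44,0,0]}
    - {"dp": [0.0025,0.0009,-0.008],"rotation": [-6.44,0,0]}
    - {"dp": [0.0025,0.0018,-0.0078],"rotation": [-6.44,0,0]}
    - {"dp": [0.0025,0.0026,-0.0076],"rotation": [-6.44,0,0]}
    - {"dp": [0.0025,0.0035,-0.0072],"rotation": [-6.44,0,0]}
    - {"dp": [0.0025,0.0043,-0.0068],"rotation": [-6.44,0,0]}
    - {"dp": [0.0025,0.005,-0.0063],"rotation": [-6.44,0,0]}
    - {"dp": [0.0025,0.0057,-0.0057],"rotation": [-6.44,0,0]}
    - {"dp": [0,0,0],"rotation": [0,0,0]}
  jaw: 78

```text
t: 20.9
ee_pos: [0.475, 0.2957, 0.2665]
orientation: [[-1.0, -0.006, -0.0], [-0.006, 1.0, 0.003], [0.0, 0.003, -1.0]]
force: [-0.8, -0.9, 0.0]
width: 0.0663
grip_force: 0.0
```

Emit:
apply_moves:
  rows:
    - {"dp": [0.0067,0.018,0.0107],"rotation": [0,0,0]}
    - {"dp": [0.0067,0.018,0.0107],"rotation": [0,0,0]}
    - {"dp": [0.0067,0.018,0.0107],"rotation": [0,0,0]}
    - {"dp": [0.0067,0.018,0.0107],"rotation": [0,0,0]}
    - {"dp": [0.0067,0.018,0.0107],"rotation": [0,0,0]}
    - {"dp": [0.0067,0.018,0.0107],"rotation": [0,0,0]}
    - {"dp": [0,0,0],"rotation": [0,0,0]}

```text
t: 21.48
ee_pos: [0.4304, 0.407, 0.1968]
orientation: [[-1.0, -0.014, -0.009], [-0.014, 1.0, -0.005], [0.009, -0.005, -1.0]]
force: [0.6, 0.4, 0.7]
width: 0.0664
grip_force: 0.0
```

```bash
python3 - <<'E'
from plan import *
o=get_obs();print(o['ee_pos'],o['orientation'])
D=down(90)
run([((.436,.407,.09),D,6),((.436,.407,.031),D,5)])
E
```

```text
[0.43036419 0.40699517 0.19680806] [[-0.99986738 -0.01381542 -0.00862323]
 [-0.01377392  0.99989336 -0.00485337]
 [ 0.00868936 -0.00473395 -0.99995104]]
0 {"dp":[-0.0011,0.0001,0.0178],"rotation":[-0.05,-0.08,0.13]},{"dp":[-0.0011,0.0001,0.0178],"rotation":[-0.05,-0.08,0.13]},{"dp":[-0.0010,0.0000,0.0178],"rotation":[-0.05,-0.08,0.13]},{"dp":[-0.0010,0.0000,0.0178],"rotation":[-0.05,-0.08,0.13]},{"dp":[-0.0010,0.0000,0.0178],"rotation":[-0.05,-0.08,0.13]},{"dp":[-0.0010,0.0000,0.0178],"rotation":[-0.05,-0.08,0.13]}
1 5 x {"dp":[0.0000,0.0000,0.0118],"rotation":[0.00,0.00,0.00]}
```

Emit:
apply_moves:
  rows:
    - {"dp": [-0.001,0,0.0178],"rotation": [-0.05,-0.08,0.13]}
    - {"dp": [-0.001,0,0.0178],"rotation": [-0.05,-0.08,0.13]}
    - {"dp": [-0.001,0,0.0178],"rotation": [-0.05,-0.08,0.13]}
    - {"dp": [-0.001,0,0.0178],"rotation": [-0.05,-0.08,0.13]}
    - {"dp": [-0.001,0,0.0178],"rotation": [-0.05,-0.08,0.13]}
    - {"dp": [-0.001,0,0.0178],"rotation": [-0.05,-0.08,0.13]}
    - {"dp": [0,0,0.0197],"rotation": [0,0,0]}
    - {"dp": [0,0,0.0197],"rotation": [0,0,0]}
    - {"dp": [0,0,0.0197],"rotation": [0,0,0]}
    - {"dp": [0,0,0],"rotation": [0,0,0]}

```text
t: 22.32
ee_pos: [0.4367, 0.4033, 0.0302]
orientation: [[-1.0, 0.004, -0.002], [0.004, 1.0, -0.002], [0.002, -0.002, -1.0]]
force: [-0.5, -0.3, -0.8]
width: 0.0667
grip_force: 0.0
```

Emit:
apply_moves:
  rows:
    - {"dp": [0,0,0],"rotation": [0,0,0]}
    - {"dp": [0,0,0],"rotation": [0,0,0]}
    - {"dp": [0,0,0],"rotation": [0,0,0]}
    - {"dp": [0,0,0],"rotation": [0,0,0]}
    - {"dp": [0,0,0],"rotation": [0,0,0]}
    - {"dp": [0,0,0],"rotation": [0,0,0]}
  jaw: 0
  grip_force: 40

```text
t: 22.82
ee_pos: [0.44, 0.4069, 0.0358]
orientation: [[-1.0, 0.003, 0.006], [0.003, 1.0, 0.006], [-0.006, 0.006, -1.0]]
force: [-0.5, -0.5, -1.1]
width: 0.0441
grip_force: 40.8
```

```bash
python3 - <<'E'
from plan import *
o=get_obs();p=o['ee_pos'];print(p,o['width'],o['grip_force'],o['force'])
D=down(90)
q=np.array([.455,-.05,.34])
run([((p[0],p[1],.34),D,10),(q,D,14),((.455,-.05,.12),D,10),((.455,-.05,.042),D,8)])
E
```

```text
[0.44003617 0.40693076 0.035764  ] 0.044117306075180815 40.76475977897644 [-0.48836307 -0.46800711 -1.13755891]
0 {"dp":[-0.0002,0.0002,-0.0304],"rotation":[0.03,0.04,-0.02]},{"dp":[-0.0002,0.0002,-0.0304],"rotation":[0.03,0.04,-0.02]},{"dp":[-0.0001,0.0001,-0.0304],"rotation":[0.03,0.04,-0.02]},{"dp":[-0.0001,0.0001,-0.0304],"rotation":[0.03,0.04,-0.02]},{"dp":[-0.0001,0.0001,-0.0304],"rotation":[0.03,0.04,-0.02]},{"dp":[-0.0001,0.0001,-0.0304],"rotation":[0.03,0.04,-0.02]},{"dp":[-0.0001,0.0001,-0.0304],"rotation":[0.03,0.04,-0.02]},{"dp":[-0.0001,0.0001,-0.0304],"rotation":[0.03,0.04,-0.02]},{"dp":[-0.0000,0.0000,-0.0304],"rotation":[0.03,0.04,-0.02]},{"dp":[-0.0000,0.0000,-0.0304],"rotation":[0.03,0.04,-0.02]}
1 14 x {"dp":[-0.0011,-0.0326,0.0000],"rotation":[0.00,0.00,0.00]}
2 10 x {"dp":[0.0000,0.0000,0.0220],"rotation":[0.00,0.00,0.00]}
3 8 x {"dp":[0.0000,0.0000,0.0097],"rotation":[0.00,0.00,0.00]}
```

Emit:
apply_moves:
  rows:
    - {"dp": [0,0,-0.01],"rotation": [0,0,0]}
    - {"dp": [0,0,-0.025],"rotation": [0,0,0]}
    - {"dp": [0,0,-0.034],"rotation": [0,0,0]}
    - {"dp": [0,0,-0.034],"rotation": [0,0,0]}
    - {"dp": [0,0,-0.034],"rotation": [0,0,0]}
    - {"dp": [0,0,-0.034],"rotation": [0,0,0]}
    - {"dp": [0,0,-0.034],"rotation": [0,0,0]}
    - {"dp": [0,0,-0.034],"rotation": [0,0,0]}
    - {"dp": [0,0,-0.034],"rotation": [0,0,0]}
    - {"dp": [0,0,-0.031],"rotation": [0,0,0]}

```text
t: 23.65
ee_pos: [0.4377, 0.4047, 0.3424]
orientation: [[-1.0, 0.003, 0.007], [0.003, 1.0, 0.007], [-0.007, 0.007, -1.0]]
force: [1.4, 1.0, -0.1]
width: 0.0448
grip_force: 40.9
```

Emit:
apply_moves:
  rows:
    - {"dp": [-0.001,-0.015,0],"rotation": [0,0,0]}
    - {"dp": [-0.001,-0.03,0],"rotation": [0,0,0]}
    - {"dp": [-0.001,-0.035,0],"rotation": [0,0,0]}
    - {"dp": [-0.001,-0.035,0],"rotation": [0,0,0]}
    - {"dp": [-0.001,-0.035,0],"rotation": [0,0,0]}
    - {"dp": [-0.001,-0.035,0],"rotation": [0,0,0]}
    - {"dp": [-0.001,-0.035,0],"rotation": [0,0,0]}
    - {"dp": [-0.001,-0.035,0],"rotation": [0,0,0]}
    - {"dp": [-0.001,-0.035,0],"rotation": [0,0,0]}
    - {"dp": [-0.001,-0.035,0],"rotation": [0,0,0]}

```text
t: 24.48
ee_pos: [0.4465, 0.0784, 0.3383]
orientation: [[-1.0, 0.002, 0.006], [0.002, 1.0, 0.005], [-0.006, 0.005, -1.0]]
force: [1.2, -0.1, 0.4]
width: 0.0444
grip_force: 41.0
```

Emit:
apply_moves:
  rows:
    - {"dp": [-0.001,-0.035,0],"rotation": [0,0,0]}
    - {"dp": [-0.001,-0.035,0],"rotation": [0,0,0]}
    - {"dp": [-0.001,-0.035,0],"rotation": [0,0,0]}
    - {"dp": [-0.001,-0.024,0],"rotation": [0,0,0]}
    - {"dp": [0,-0.01,0],"rotation": [0,0,0]}
    - {"dp": [0,0,0],"rotation": [0,0,0]}
    - {"dp": [0,0,0],"rotation": [0,0,0]}

```text
t: 25.07
ee_pos: [0.4506, -0.0586, 0.3371]
orientation: [[-1.0, 0.003, 0.005], [0.003, 1.0, 0.006], [-0.005, 0.006, -1.0]]
force: [-0.6, -0.0, -0.8]
width: 0.0445
grip_force: 41.0
```

```bash
python3 - <<'E'
from plan import *
o=get_obs();p=o['ee_pos'];print(p,o['orientation'],o['width'],o['grip_force'],o['force'])
D=down(90)
run([((.455,-.05,.12),D,8),((.455,-.05,.046),D,6)])
E
```

```text
[ 0.4506228  -0.05862277  0.33706938] [[-0.99997985  0.0034121   0.00535381]
 [ 0.00344407  0.99997623  0.00597338]
 [-0.00533331  0.00599169 -0.99996783]] 0.044517123788594966 41.006171107292175 [-0.62514826 -0.03511966 -0.80598029]
0 {"dp":[-0.0004,0.0009,0.0271],"rotation":[0.04,0.04,-0.02]},{"dp":[-0.0004,0.0009,0.0271],"rotation":[0.04,0.04,-0.02]},{"dp":[-0.0004,0.0010,0.0271],"rotation":[0.04,0.04,-0.02]},{"dp":[-0.0005,0.0010,0.0271],"rotation":[0.04,0.04,-0.02]},{"dp":[-0.0005,0.0010,0.0271],"rotation":[0.04,0.04,-0.02]},{"dp":[-0.0005,0.0010,0.0271],"rotation":[0.04,0.04,-0.02]},{"dp":[-0.0005,0.0010,0.0271],"rotation":[0.04,0.04,-0.02]},{"dp":[-0.0005,0.0011,0.0271],"rotation":[0.04,0.04,-0.02]}
1 6 x {"dp":[0.0000,0.0000,0.0123],"rotation":[0.00,0.00,0.00]}
```

Emit:
apply_moves:
  rows:
    - {"dp": [0,0.001,0.027],"rotation": [0,0,0]}
    - {"dp": [0,0.001,0.027],"rotation": [0,0,0]}
    - {"dp": [0,0.001,0.027],"rotation": [0,0,0]}
    - {"dp": [0,0.001,0.027],"rotation": [0,0,0]}
    - {"dp": [0,0.001,0.027],"rotation": [0,0,0]}
    - {"dp": [0,0.001,0.027],"rotation": [0,0,0]}
    - {"dp": [0,0.001,0.027],"rotation": [0,0,0]}
    - {"dp": [0,0.001,0.027],"rotation": [0,0,0]}
    - {"dp": [0,0,0.012],"rotation": [0,0,0]}
    - {"dp": [0,0,0.012],"rotation": [0,0,0]}

```text
t: 25.9
ee_pos: [0.4509, -0.0474, 0.0954]
orientation: [[-1.0, -0.0, 0.003], [-0.0, 1.0, 0.007], [-0.003, 0.007, -1.0]]
force: [-0.4, -0.3, -0.7]
width: 0.0447
grip_force: 41.0
```

Emit:
apply_moves:
  rows:
    - {"dp": [0,0,0.012],"rotation": [0,0,0]}
    - {"dp": [0,0,0.012],"rotation": [0,0,0]}
    - {"dp": [0,0,0.012],"rotation": [0,0,0]}
    - {"dp": [0,0,0.011],"rotation": [0,0,0]}
    - {"dp": [0,0,0],"rotation": [0,0,0]}
    - {"dp": [0,0,0],"rotation": [0,0,0]}

```text
t: 26.4
ee_pos: [0.4518, -0.048, 0.0496]
orientation: [[-1.0, 0.0, 0.004], [0.0, 1.0, 0.006], [-0.004, 0.006, -1.0]]
force: [1.1, 0.1, 0.6]
width: 0.0445
grip_force: 41.0
```

Emit:
apply_moves:
  rows:
    - {"dp": [0,0,0.0025],"rotation": [0,0,0]}
    - {"dp": [0,0,0.002],"rotation": [0,0,0]}
    - {"dp": [0,0,0],"rotation": [0,0,0]}

```text
t: 26.65
ee_pos: [0.4527, -0.0493, 0.0455]
orientation: [[-1.0, 0.002, 0.006], [0.002, 1.0, 0.005], [-0.006, 0.005, -1.0]]
force: [0.2, -1.1, 0.4]
width: 0.0446
grip_force: 41.0
```

Emit:
apply_moves:
  rows:
    - {"dp": [0,0,0],"rotation": [0,0,0]}
    - {"dp": [0,0,0],"rotation": [0,0,0]}
    - {"dp": [0,0,0],"rotation": [0,0,0]}
    - {"dp": [0,0,-0.01],"rotation": [0,0,0]}
    - {"dp": [0,0,-0.02],"rotation": [0,0,0]}
    - {"dp": [0,0,-0.03],"rotation": [0,0,0]}
    - {"dp": [0,0,-0.04],"rotation": [0,0,0]}
    - {"dp": [0,0,-0.04],"rotation": [0,0,0]}
    - {"dp": [0,0,-0.04],"rotation": [0,0,0]}
    - {"dp": [0,0,-0.04],"rotation": [0,0,0]}
  jaw: 76

```text
t: 27.48
ee_pos: [0.4506, -0.0506, 0.2673]
orientation: [[-1.0, 0.003, 0.005], [0.003, 1.0, 0.005], [-0.005, 0.005, -1.0]]
force: [1.0, -0.3, -0.3]
width: 0.0649
grip_force: 0.0
```

Emit:
apply_moves:
  rows:
    - {"dp": [0,0,-0.04],"rotation": [0,0,0]}
    - {"dp": [0,0,-0.03],"rotation": [0,0,0]}
    - {"dp": [-0.007,0.035,0],"rotation": [0,0,0]}
    - {"dp": [-0.007,0.035,0],"rotation": [0,0,0]}
    - {"dp": [-0.007,0.035,0],"rotation": [0,0,0]}
    - {"dp": [-0.007,0.035,0],"rotation": [0,0,0]}
    - {"dp": [-0.007,0.035,0],"rotation": [0,0,0]}
    - {"dp": [-0.007,0.035,0],"rotation": [0,0,0]}
    - {"dp": [-0.007,0.035,0],"rotation": [0,0,0]}
    - {"dp": [-0.007,0.035,0],"rotation": [0,0,0]}

```text
t: 28.32
ee_pos: [0.5075, 0.2306, 0.337]
orientation: [[-1.0, 0.003, 0.005], [0.003, 1.0, 0.005], [-0.005, 0.005, -1.0]]
force: [1.7, -0.3, 0.1]
width: 0.0648
grip_force: 0.0
```

```bash
python3 - <<'E'
from plan import *
from h import *
np.set_printoptions(precision=4,suppress=True)
t=snap('top','t4.png');s=snap('scene','s4.png')
for im,c in((t,'top'),(s,'scene')):
    for r in outline_of(c,'pot_c'):
        m=r['region'];k=cv2.minAreaRect(np.argwhere(m)[:,::-1].astype(np.float32))
        print(c,round(r['confidence'],2),np.round(r['rect'],1),m.sum(),ray(im,*k[0],.014),im['frame'][m].mean(0).round())
o=get_obs();p=o['ee_pos'];print(p,o['orientation'])
D=down(90)
run([((.548,.411,.2),D,6),((.548,.411,.08),D,5),((.548,.411,.03),D,4)])
R=lambda i,f:cv2.resize(i,None,fx=f,fy=f,interpolation=cv2.INTER_CUBIC)
cv2.imwrite('pics/i.png',cv2.cvtColor(np.hstack([R(t['frame'][180:300,180:420],2),R(s['frame'][180:460,280:420],1)[-240:]]),4))
E
```

```text
top 0.61 [362.8 253.9  13.7   9.2] 148 [ 0.453  -0.0525  0.014 ] [247. 247. 243.]
top 0.53 [212.4 279.9  13.5  17.8] 174 [0.3454 0.4211 0.014 ] [248. 200. 215.]
top 0.52 [220.5 217.7   4.8  15.5] 90 [0.5499 0.418  0.014 ] [244. 241. 233.]
top 0.48 [193.9 223.9  15.2  11.7] 134 [0.5409 0.5029 0.014 ] [242. 236. 125.]
scene 0.83 [317.8 435.7  16.7  19.4] 308 [0.539  0.5013 0.014 ] [232. 211.  44.]
scene 0.63 [402.7 394.2  22.6  23. ] 348 [0.3408 0.4165 0.014 ] [229. 156. 169.]
scene 0.49 [313.6 395.4  19.7  21. ] 278 [0.5472 0.4093 0.014 ] [214. 215. 192.]
[0.5074 0.2294 0.3365] [[-1.      0.0009  0.0042]
 [ 0.001   1.      0.0045]
 [-0.0042  0.0046 -1.    ]]
0 {"dp":[-0.0066,0.0302,0.0229],"rotation":[0.04,0.04,-0.01]},{"dp":[-0.0067,0.0302,0.0229],"rotation":[0.04,0.04,-0.01]},{"dp":[-0.0067,0.0302,0.0229],"rotation":[0.04,0.04,-0.01]},{"dp":[-0.0067,0.0302,0.0228],"rotation":[0.04,0.04,-0.01]},{"dp":[-0.0067,0.0302,0.0228],"rotation":[0.04,0.04,-0.01]},{"dp":[-0.0067,0.0302,0.0228],"rotation":[0.04,0.04,-0.01]}
1 5 x {"dp":[0.0000,0.0000,0.0240],"rotation":[0.00,0.00,0.00]}
2 4 x {"dp":[0.0000,0.0000,0.0125],"rotation":[0.00,0.00,0.00]}
```

View pics/i.png

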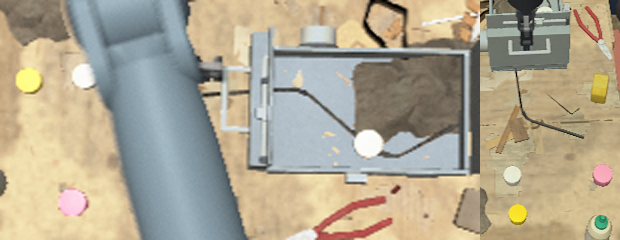

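Emit:
apply_moves:
  rows:
    - {"dp": [-0.0066,0.03,0.0228],"rotation": [0,0,0]}
    - {"dp": [-0.0066,0.03,0.0228],"rotation": [0,0,0]}
    - {"dp": [-0.0066,0.03,0.0228],"rotation": [0,0,0]}
    - {"dp": [-0.0066,0.03,0.0228],"rotation": [0,0,0]}
    - {"dp": [-0.0066,0.03,0.0228],"rotation": [0,0,0]}
    - {"dp": [-0.0066,0.03,0.0228],"rotation": [0,0,0]}
    - {"dp": [0,0,0.024],"rotation": [0,0,0]}
    - {"dp": [0,0,0.024],"rotation": [0,0,0]}
    - {"dp": [0,0,0.024],"rotation": [0,0,0]}
    - {"dp": [0,0,0.024],"rotation": [0,0,0]}

```text
t: 29.35
ee_pos: [0.5493, 0.4083, 0.1044]
orientation: [[-1.0, 0.005, 0.005], [0.005, 1.0, 0.005], [-0.005, 0.005, -1.0]]
force: [0.2, 1.2, -0.5]
width: 0.0651
grip_force: 0.0
```

Emit:
apply_moves:
  rows:
    - {"dp": [0,0,0.024],"rotation": [0,0,0]}
    - {"dp": [0,0,0],"rotation": [0,0,0]}
    - {"dp": [0,0,0],"rotation": [0,0,0]}
    - {"dp": [0,0,0],"rotation": [0,0,0]}

```text
t: 29.68
ee_pos: [0.55, 0.4095, 0.083]
orientation: [[-1.0, 0.004, 0.006], [0.004, 1.0, 0.006], [-0.006, 0.006, -1.0]]
force: [0.2, -0.5, 0.3]
width: 0.0651
grip_force: 0.0
```

Emit:
apply_moves:
  rows:
    - {"dp": [0.0005,0,0.013],"rotation": [0,0,0]}
    - {"dp": [0.0005,0,0.013],"rotation": [0,0,0]}
    - {"dp": [0.0005,0,0.013],"rotation": [0,0,0]}
    - {"dp": [0.0005,0,0.014],"rotation": [0,0,0]}
    - {"dp": [0,0,0],"rotation": [0,0,0]}
    - {"dp": [0,0,0],"rotation": [0,0,0]}

```text
t: 30.18
ee_pos: [0.5478, 0.4104, 0.0297]
orientation: [[-1.0, 0.003, 0.006], [0.003, 1.0, 0.006], [-0.006, 0.006, -1.0]]
force: [-0.8, -0.4, 0.5]
width: 0.0649
grip_force: 0.0
```

Emit:
apply_moves:
  rows:
    - {"dp": [0,0,0],"rotation": [0,0,0]}
    - {"dp": [0,0,0],"rotation": [0,0,0]}
    - {"dp": [0,0,0],"rotation": [0,0,0]}
    - {"dp": [0,0,0],"rotation": [0,0,0]}
    - {"dp": [0,0,0],"rotation": [0,0,0]}
    - {"dp": [0,0,0],"rotation": [0,0,0]}
  jaw: 0

```text
t: 30.68
ee_pos: [0.5488, 0.4113, 0.0307]
orientation: [[-1.0, 0.003, 0.009], [0.003, 1.0, 0.007], [-0.009, 0.007, -1.0]]
force: [-0.4, -0.6, 6.7]
width: 0.0402
grip_force: 40.8
```

Emit:
apply_moves:
  rows:
    - {"dp": [0,0,-0.01],"rotation": [0,0,0]}
    - {"dp": [0,0,-0.025],"rotation": [0,0,0]}
    - {"dp": [0,0,-0.034],"rotation": [0,0,0]}
    - {"dp": [0,0,-0.034],"rotation": [0,0,0]}
    - {"dp": [0,0,-0.034],"rotation": [0,0,0]}
    - {"dp": [0,0,-0.034],"rotation": [0,0,0]}
    - {"dp": [0,0,-0.034],"rotation": [0,0,0]}
    - {"dp": [0,0,-0.034],"rotation": [0,0,0]}
    - {"dp": [0,0,-0.034],"rotation": [0,0,0]}
    - {"dp": [0,0,-0.034],"rotation": [0,0,0]}

```text
t: 31.52
ee_pos: [0.545, 0.4084, 0.338]
orientation: [[-1.0, 0.003, 0.006], [0.003, 1.0, 0.006], [-0.006, 0.006, -1.0]]
force: [1.2, 1.5, -0.5]
width: 0.0399
grip_force: 40.5
```

Emit:
apply_moves:
  rows:
    - {"dp": [0,-0.016,0],"rotation": [0,0,0]}
    - {"dp": [0,-0.03,0],"rotation": [0,0,0]}
    - {"dp": [0,-0.035,0],"rotation": [0,0,0]}
    - {"dp": [0,-0.035,0],"rotation": [0,0,0]}
    - {"dp": [0,-0.035,0],"rotation": [0,0,0]}
    - {"dp": [0,-0.035,0],"rotation": [0,0,0]}
    - {"dp": [0,-0.035,0],"rotation": [0,0,0]}
    - {"dp": [0,-0.035,0],"rotation": [0,0,0]}
    - {"dp": [0,-0.035,0],"rotation": [0,0,0]}
    - {"dp": [0,-0.035,0],"rotation": [0,0,0]}

```text
t: 32.35
ee_pos: [0.5441, 0.0811, 0.3344]
orientation: [[-1.0, 0.002, 0.005], [0.002, 1.0, 0.005], [-0.005, 0.005, -1.0]]
force: [0.8, 0.4, -0.7]
width: 0.0404
grip_force: 40.5
```

Emit:
apply_moves:
  rows:
    - {"dp": [0,-0.035,0],"rotation": [0,0,0]}
    - {"dp": [0,-0.035,0],"rotation": [0,0,0]}
    - {"dp": [0,-0.035,0],"rotation": [0,0,0]}
    - {"dp": [0,-0.022,0],"rotation": [0,0,0]}
    - {"dp": [0,-0.01,0],"rotation": [0,0,0]}
    - {"dp": [0,0,0],"rotation": [0,0,0]}
    - {"dp": [0,0,0],"rotation": [0,0,0]}

```text
t: 32.93
ee_pos: [0.5443, -0.0539, 0.3332]
orientation: [[-1.0, 0.003, 0.005], [0.003, 1.0, 0.006], [-0.005, 0.006, -1.0]]
force: [-1.0, -0.1, -1.4]
width: 0.0405
grip_force: 40.5
```

Emit:
apply_moves:
  rows:
    - {"dp": [0,0,0.027],"rotation": [0,0,0]}
    - {"dp": [0,0,0.027],"rotation": [0,0,0]}
    - {"dp": [0,0,0.027],"rotation": [0,0,0]}
    - {"dp": [0,0,0.027],"rotation": [0,0,0]}
    - {"dp": [0,0,0.027],"rotation": [0,0,0]}
    - {"dp": [0,0,0.027],"rotation": [0,0,0]}
    - {"dp": [0,0,0.027],"rotation": [0,0,0]}
    - {"dp": [0,0,0.027],"rotation": [0,0,0]}
    - {"dp": [0,0,0.012],"rotation": [0,0,0]}
    - {"dp": [0,0,0.012],"rotation": [0,0,0]}

```text
t: 33.77
ee_pos: [0.5445, -0.0505, 0.0912]
orientation: [[-1.0, -0.0, 0.002], [-0.0, 1.0, 0.007], [-0.002, 0.007, -1.0]]
force: [0.3, -0.4, 0.1]
width: 0.0404
grip_force: 40.6
```

Emit:
apply_moves:
  rows:
    - {"dp": [0,0,0.012],"rotation": [0,0,0]}
    - {"dp": [0,0,0.012],"rotation": [0,0,0]}
    - {"dp": [0,0,0.012],"rotation": [0,0,0]}
    - {"dp": [0,0,0.009],"rotation": [0,0,0]}
    - {"dp": [0,0,0],"rotation": [0,0,0]}
    - {"dp": [0,0,0],"rotation": [0,0,0]}

```text
t: 34.27
ee_pos: [0.5455, -0.0516, 0.0477]
orientation: [[-1.0, 0.001, 0.004], [0.001, 1.0, 0.006], [-0.004, 0.006, -1.0]]
force: [0.3, -0.2, -0.9]
width: 0.0402
grip_force: 40.6
```

Emit:
apply_moves:
  rows:
    - {"dp": [0,0,0.004],"rotation": [0,0,0]}
    - {"dp": [0,0,0.004],"rotation": [0,0,0]}
    - {"dp": [0,0,0],"rotation": [0,0,0]}

```text
t: 34.52
ee_pos: [0.5459, -0.0526, 0.0396]
orientation: [[-1.0, 0.003, 0.005], [0.003, 1.0, 0.005], [-0.005, 0.005, -1.0]]
force: [0.7, 0.4, -1.0]
width: 0.04
grip_force: 40.5
```

Emit:
apply_moves:
  rows:
    - {"dp": [0,0,0],"rotation": [0,0,0]}
    - {"dp": [0,0,0],"rotation": [0,0,0]}
    - {"dp": [0,0,0],"rotation": [0,0,0]}
    - {"dp": [0,0,-0.01],"rotation": [0,0,0]}
    - {"dp": [0,0,-0.02],"rotation": [0,0,0]}
    - {"dp": [0,0,-0.03],"rotation": [0,0,0]}
    - {"dp": [0,0,-0.04],"rotation": [0,0,0]}
    - {"dp": [0,0,-0.04],"rotation": [0,0,0]}
    - {"dp": [0,0,-0.04],"rotation": [0,0,0]}
    - {"dp": [0,0,-0.04],"rotation": [0,0,0]}
  jaw: 76

```text
t: 35.35
ee_pos: [0.5442, -0.0538, 0.2629]
orientation: [[-1.0, 0.003, 0.006], [0.003, 1.0, 0.005], [-0.006, 0.005, -1.0]]
force: [1.4, -0.4, -0.2]
width: 0.0649
grip_force: 0.0
```

Emit:
apply_moves:
  rows:
    - {"dp": [0,0,-0.04],"rotation": [0,0,0]}
    - {"dp": [0,0,-0.035],"rotation": [0,0,0]}
    - {"dp": [0.006,0.037,0],"rotation": [0,0,0]}
    - {"dp": [0.006,0.037,0],"rotation": [0,0,0]}
    - {"dp": [0.006,0.037,0],"rotation": [0,0,0]}
    - {"dp": [0.006,0.037,0],"rotation": [0,0,0]}
    - {"dp": [0.006,0.037,0],"rotation": [0,0,0]}
    - {"dp": [0.006,0.037,0],"rotation": [0,0,0]}
    - {"dp": [0.006,0.037,0],"rotation": [0,0,0]}
    - {"dp": [0.006,0.037,0],"rotation": [0,0,0]}
  jaw: 45

```text
t: 36.18
ee_pos: [0.4964, 0.2435, 0.3374]
orientation: [[-1.0, 0.003, 0.006], [0.003, 1.0, 0.006], [-0.006, 0.006, -1.0]]
force: [1.0, 0.1, -0.2]
width: 0.0384
grip_force: 0.0
```

```bash
python3 - <<'E'
from plan import *
from h import *
np.set_printoptions(precision=4,suppress=True)
t=snap('top','t5.png')
for r in outline_of('top','pot_c'):
        m=r['region'];k=cv2.minAreaRect(np.argwhere(m)[:,::-1].astype(np.float32))
        print(round(r['confidence'],2),np.round(r['rect'],1),m.sum(),ray(t,*k[0],.03),t['frame'][m].mean(0).round())
o=get_obs();p=o['ee_pos'];print(p,o['orientation'])
ax=np.array([1,.0175,0]);Rg=Ro.from_rotvec(-ax*np.radians(51.4)).as_matrix()@down(91)
g=np.array([.4975,.1805,.172]);a=g-Rg[:,2]*.09
b=np.array([.4975,.30,.33])
run([(b,down(91),3),(a,Rg,9),(g,Rg,7)])
E
```

```text
0.71 [365.4 251.6  11.8   8.8] 162 [ 0.4516 -0.0529  0.03  ] [245. 244. 239.]
0.7 [312.6 231.8   4.4  43.5] 77 [0.5135 0.1205 0.03  ] [202. 210. 210.]
0.66 [193.8 222.7  12.4   7.7] 140 [0.5386 0.4988 0.03  ] [242. 235. 125.]
0.53 [364.2 220.8  15.3  15. ] 133 [ 0.5476 -0.0558  0.03  ] [241. 239. 233.]
0.49 [214.5 280.8  13.2  13.6] 167 [0.3433 0.4176 0.03  ] [248. 200. 216.]
[0.4956 0.2465 0.3369] [[-1.     -0.0042  0.0052]
 [-0.0041  1.      0.0075]
 [-0.0052  0.0075 -1.    ]]
0 {"dp":[-0.0007,0.0178,0.0024],"rotation":[0.14,0.10,-0.25]},{"dp":[-0.0008,0.0178,0.0024],"rotation":[0.14,0.10,-0.25]},{"dp":[-0.0009,0.0178,0.0023],"rotation":[0.14,0.10,-0.25]}
1 {"dp":[0.0002,-0.0055,0.0113],"rotation":[5.71,-0.00,0.00]},{"dp":[0.0002,-0.0043,0.0118],"rotation":[5.71,-0.00,0.00]},{"dp":[0.0002,-0.0031,0.0122],"rotation":[5.71,-0.00,0.00]},{"dp":[0.0002,-0.0019,0.0124],"rotation":[5.71,-0.00,0.00]},{"dp":[0.0002,-0.0006,0.0125],"rotation":[5.71,-0.00,0.00]},{"dp":[0.0002,0.0006,0.0126],"rotation":[5.71,-0.00,0.00]},{"dp":[0.0002,0.0019,0.0124],"rotation":[5.71,-0.00,0.00]},{"dp":[0.0002,0.0031,0.0122],"rotation":[5.71,-0.00,0.00]},{"dp":[0.0002,0.0043,0.0118],"rotation":[5.71,-0.00,0.00]}
2 7 x {"dp":[-0.0000,0.0000,0.0129],"rotation":[0.00,0.00,0.00]}
```

Emit:
apply_moves:
  rows:
    - {"dp": [-0.0008,0.0178,0.0024],"rotation": [0.14,0.1,-0.25]}
    - {"dp": [-0.0008,0.0178,0.0024],"rotation": [0.14,0.1,-0.25]}
    - {"dp": [-0.0008,0.0178,0.0024],"rotation": [0.14,0.1,-0.25]}
    - {"dp": [0,0,0],"rotation": [0,0,0]}
  jaw: 37

```text
t: 36.62
ee_pos: [0.4993, 0.297, 0.3289]
orientation: [[-1.0, -0.013, -0.001], [-0.013, 1.0, -0.001], [0.001, -0.001, -1.0]]
force: [-0.8, -0.4, -0.5]
width: 0.0314
grip_force: 0.0
```

Emit:
apply_moves:
  rows:
    - {"dp": [0,-0.0055,0.0113],"rotation": [5.71,0,0]}
    - {"dp": [0,-0.0043,0.0118],"rotation": [5.71,0,0]}
    - {"dp": [0,-0.0031,0.0122],"rotation": [5.71,0,0]}
    - {"dp": [0,-0.0019,0.0124],"rotation": [5.71,0,0]}
    - {"dp": [0,-0.0006,0.0125],"rotation": [5.71,0,0]}
    - {"dp": [0,0.0006,0.0126],"rotation": [5.71,0,0]}
    - {"dp": [0,0.0019,0.0124],"rotation": [5.71,0,0]}
    - {"dp": [0,0.0031,0.0122],"rotation": [5.71,0,0]}
    - {"dp": [0,0.0043,0.0118],"rotation": [5.71,0,0]}
    - {"dp": [0,0,0],"rotation": [0,0,0]}

```text
t: 37.45
ee_pos: [0.4981, 0.2449, 0.2202]
orientation: [[-1.0, -0.017, -0.001], [-0.01, 0.614, -0.789], [0.014, -0.789, -0.614]]
force: [-0.7, -0.6, -1.3]
width: 0.0317
grip_force: 0.0
```

```bash
python3 - <<'E'
from plan import *
np.set_printoptions(precision=4,suppress=True)
o=get_obs();p=o['ee_pos'];print(p,o['orientation'],o['width'])
ax=np.array([1,.0175,0]);Rg=Ro.from_rotvec(-ax*np.radians(51.4)).as_matrix()@down(91)
run([(np.array([.4975,.1805,.172]),Rg,8)])
E
```

```text
[0.4981 0.2449 0.2202] [[-0.9998 -0.0174 -0.0005]
 [-0.0103  0.6141 -0.7892]
 [ 0.014  -0.7891 -0.6141]] 0.03172921975638858
0 {"dp":[0.0001,-0.0002,0.0101],"rotation":[-0.09,-0.10,0.05]},{"dp":[0.0001,-0.0002,0.0101],"rotation":[-0.09,-0.10,0.05]},{"dp":[0.0001,-0.0002,0.0101],"rotation":[-0.09,-0.10,0.05]},{"dp":[0.0001,-0.0002,0.0101],"rotation":[-0.09,-0.10,0.05]},{"dp":[0.0001,-0.0002,0.0101],"rotation":[-0.09,-0.10,0.05]},{"dp":[0.0002,-0.0003,0.0101],"rotation":[-0.09,-0.10,0.05]},{"dp":[0.0002,-0.0003,0.0101],"rotation":[-0.09,-0.10,0.05]},{"dp":[0.0002,-0.0003,0.0101],"rotation":[-0.09,-0.10,0.05]}
```

Emit:
apply_moves:
  rows:
    - {"dp": [0,0,0.0101],"rotation": [-0.09,-0.1,0]}
    - {"dp": [0,0,0.0101],"rotation": [-0.09,-0.1,0]}
    - {"dp": [0,0,0.0101],"rotation": [-0.09,-0.1,0]}
    - {"dp": [0,0,0.0101],"rotation": [-0.09,-0.1,0]}
    - {"dp": [0,0,0.0101],"rotation": [-0.09,-0.1,0]}
    - {"dp": [0,0,0.0101],"rotation": [-0.09,-0.1,0]}
    - {"dp": [0,0,0.0101],"rotation": [-0.09,-0.1,0]}
    - {"dp": [0,0,0.0101],"rotation": [-0.09,-0.1,0]}
    - {"dp": [0,0,0],"rotation": [0,0,0]}

```text
t: 38.2
ee_pos: [0.5016, 0.1812, 0.1782]
orientation: [[-1.0, -0.004, 0.021], [-0.019, 0.635, -0.773], [-0.01, -0.773, -0.635]]
force: [0.1, 0.1, -0.6]
width: 0.0314
grip_force: 0.0
```

Emit:
apply_moves:
  rows:
    - {"dp": [0,0,0],"rotation": [0,0,0]}
    - {"dp": [0,0,0],"rotation": [0,0,0]}
    - {"dp": [0,0,0],"rotation": [0,0,0]}
    - {"dp": [0,0,0],"rotation": [0,0,0]}
    - {"dp": [0,0,0],"rotation": [0,0,0]}
    - {"dp": [0,0,0],"rotation": [0,0,0]}
  jaw: 0
  grip_force: 40

```text
t: 38.7
ee_pos: [0.5015, 0.1833, 0.1777]
orientation: [[-1.0, -0.007, 0.024], [-0.023, 0.632, -0.775], [-0.01, -0.775, -0.632]]
force: [-0.8, 0.6, 5.2]
width: 0.0084
grip_force: 39.4
```

```bash
python3 - <<'E'
import plan
from plan import *
np.set_printoptions(precision=4,suppress=True)
o=get_obs();p=o['ee_pos'];R=o['orientation'];print(p,R[:,2],o['width'],o['force'])
g=p+R[:,2]*.006;v=g[1:]-np.array([.113,.065]);th=np.arctan2(v[1],-v[0])-np.arctan2(.068,.098);print(th,np.hypot(*v))
plan.C=np.array([.4995,-.047]);w=[]
for t in np.linspace(th,-.01,27)[1:]: w.append((*handle('p',t,max(0,.6*t)),1))
run(w,handle('p',th,.6*th))
print(handle('p',0,0)[0])
E
```

```text
[0.5015 0.1833 0.1777] [ 0.0235 -0.7748 -0.6317] 0.008370825055841044 [-0.8353  0.6148  5.1903]
1.5071275356756826 0.1271610427476777
0 {"dp":[-0.0000,-0.0066,0.0027],"rotation":[-2.01,-0.00,-0.00]}
1 {"dp":[-0.0000,-0.0066,0.0028],"rotation":[-2.01,0.00,-0.00]}
2 {"dp":[0.0000,-0.0065,0.0030],"rotation":[-2.01,0.00,0.00]}
3 {"dp":[-0.0000,-0.0064,0.0031],"rotation":[-2.01,-0.00,-0.00]}
4 {"dp":[0.0000,-0.0064,0.0032],"rotation":[-2.01,0.00,0.00]}
5 {"dp":[-0.0000,-0.0063,0.0034],"rotation":[-2.01,0.00,-0.00]}
6 {"dp":[0.0000,-0.0062,0.0035],"rotation":[-2.01,-0.00,0.00]}
7 {"dp":[-0.0000,-0.0061,0.0037],"rotation":[-2.01,0.00,-0.00]}
8 {"dp":[-0.0000,-0.0060,0.0038],"rotation":[-2.01,-0.00,-0.00]}
9 {"dp":[0.0000,-0.0060,0.0039],"rotation":[-2.01,0.00,-0.00]}
10 {"dp":[-0.0000,-0.0059,0.0041],"rotation":[-2.01,-0.00,0.00]}
11 {"dp":[0.0000,-0.0058,0.0042],"rotation":[-2.01,0.00,-0.00]}
12 {"dp":[0.0000,-0.0057,0.0043],"rotation":[-2.01,0.00,0.00]}
13 {"dp":[-0.0000,-0.0056,0.0045],"rotation":[-2.01,0.00,-0.00]}
14 {"dp":[0.0000,-0.0055,0.0046],"rotation":[-2.01,-0.00,-0.00]}
15 {"dp":[-0.0000,-0.0053,0.0047],"rotation":[-2.01,0.00,0.00]}
16 {"dp":[0.0000,-0.0052,0.0048],"rotation":[-2.01,0.00,-0.00]}
17 {"dp":[-0.0000,-0.0051,0.0049],"rotation":[-2.01,0.00,0.00]}
18 {"dp":[0.0000,-0.0050,0.0050],"rotation":[-2.01,0.00,0.00]}
19 {"dp":[0.0000,-0.0049,0.0052],"rotation":[-2.01,0.00,0.00]}
20 {"dp":[-0.0000,-0.0048,0.0053],"rotation":[-2.01,0.00,-0.00]}
21 {"dp":[-0.0000,-0.0046,0.0054],"rotation":[-2.01,0.00,-0.00]}
22 {"dp":[0.0000,-0.0045,0.0055],"rotation":[-2.01,0.00,0.00]}
23 {"dp":[-0.0000,-0.0044,0.0056],"rotation":[-2.01,0.00,-0.00]}
24 {"dp":[0.0000,-0.0043,0.0057],"rotation":[-2.01,0.00,0.00]}
25 {"dp":[-0.0000,-0.0041,0.0058],"rotation":[-1.66,0.00,-0.00]}
[0.4984 0.015  0.139 ]
```

Emit:
apply_moves:
  rows:
    - {"dp": [0,-0.0068,0.0027],"rotation": [-2,0,0]}
    - {"dp": [0,-0.0068,0.0028],"rotation": [-2,0,0]}
    - {"dp": [0,-0.0067,0.003],"rotation": [-2,0,0]}
    - {"dp": [0,-0.0066,0.0031],"rotation": [-2,0,0]}
    - {"dp": [0,-0.0066,0.0032],"rotation": [-2,0,0]}
    - {"dp": [0,-0.0065,0.0034],"rotation": [-2,0,0]}
    - {"dp": [0,-0.0064,0.0035],"rotation": [-2,0,0]}
    - {"dp": [0,-0.0063,0.0037],"rotation": [-2,0,0]}
    - {"dp": [0,-0.0062,0.0038],"rotation": [-2,0,0]}
    - {"dp": [0,-0.0062,0.0039],"rotation": [-2,0,0]}

```text
t: 39.53
ee_pos: [0.5024, 0.1146, 0.1955]
orientation: [[-1.0, -0.015, 0.019], [-0.022, 0.862, -0.507], [-0.009, -0.508, -0.862]]
force: [-1.9, 5.0, 2.5]
width: 0.0081
grip_force: 40.2
```

Emit:
apply_moves:
  rows:
    - {"dp": [0,-0.0061,0.0041],"rotation": [-2,0,0]}
    - {"dp": [0,-0.006,0.0042],"rotation": [-2,0,0]}
    - {"dp": [0,-0.0059,0.0043],"rotation": [-2,0,0]}
    - {"dp": [0,-0.0058,0.0045],"rotation": [-2,0,0]}
    - {"dp": [0,-0.0057,0.0046],"rotation": [-2,0,0]}
    - {"dp": [0,-0.0055,0.0047],"rotation": [-2,0,0]}
    - {"dp": [0,-0.0054,0.0048],"rotation": [-2,0,0]}
    - {"dp": [0,-0.0053,0.0049],"rotation": [-2,0,0]}
    - {"dp": [0,0,0],"rotation": [0,0,0]}

```text
t: 40.28
ee_pos: [0.5032, 0.0569, 0.1801]
orientation: [[-1.0, -0.017, 0.012], [-0.019, 0.967, -0.252], [-0.008, -0.253, -0.968]]
force: [-0.4, 0.4, -4.3]
width: 0.0084
grip_force: 40.1
```

```bash
python3 - <<'E'
import plan
from plan import *
np.set_printoptions(precision=4,suppress=True)
o=get_obs();p=o['ee_pos'];R=o['orientation'];print(p,R[:,2],o['width'],o['force'])
for d in(.006,.013):
  g=p+R[:,2]*d;v=g[1:]-np.array([.113,.065]);th=np.arctan2(v[1],-v[0])-np.arctan2(.068,.098);print(th,np.hypot(*v))
plan.C=np.array([.4995,-.047]);w=[]
a=np.arccos(-R[2,2])
s=handle('p',th,a,.007);print('err',p-s[0])
for t in np.linspace(th,0,8)[1:]: w.append((*handle('p',t,a*t/th,.007),1))
run(w)
E
```

```text
[0.5032 0.0569 0.1801] [ 0.0121 -0.2523 -0.9676] 0.00835208136427905 [-0.4073  0.4319 -4.332 ]
0.4788336376433352 0.12358713940222117
0.4389795652308194 0.11851451311195968
err [ 0.0055  0.0004 -0.0007]
0 {"dp":[0.0055,-0.0061,0.0048],"rotation":[-2.08,0.44,0.00]}
1 {"dp":[0.0000,-0.0055,0.0056],"rotation":[-2.09,0.00,-0.00]}
2 {"dp":[0.0000,-0.0053,0.0057],"rotation":[-2.09,0.00,0.00]}
3 {"dp":[-0.0000,-0.0052,0.0058],"rotation":[-2.09,0.00,0.00]}
4 {"dp":[-0.0000,-0.0050,0.0059],"rotation":[-2.09,0.00,-0.00]}
5 {"dp":[0.0000,-0.0049,0.0061],"rotation":[-2.09,0.00,0.00]}
6 {"dp":[-0.0000,-0.0047,0.0062],"rotation":[-2.09,0.00,-0.00]}
```

Emit:
apply_moves:
  rows:
    - {"dp": [0,-0.006,0.005],"rotation": [-2.08,0,0]}
    - {"dp": [0,-0.0055,0.0056],"rotation": [-2.09,0,0]}
    - {"dp": [0,-0.0053,0.0057],"rotation": [-2.09,0,0]}
    - {"dp": [0,-0.0052,0.0058],"rotation": [-2.09,0,0]}
    - {"dp": [0,-0.005,0.0059],"rotation": [-2.09,0,0]}
    - {"dp": [0,-0.0049,0.0061],"rotation": [-2.09,0,0]}
    - {"dp": [0,-0.0047,0.0062],"rotation": [-2.09,0,0]}
    - {"dp": [0,-0.001,0.004],"rotation": [0,0,0]}
    - {"dp": [0,0,0],"rotation": [0,0,0]}

```text
t: 41.03
ee_pos: [0.5044, 0.0158, 0.1444]
orientation: [[-1.0, -0.021, 0.008], [-0.021, 1.0, 0.0], [-0.008, -0.0, -1.0]]
force: [-8.0, 6.2, 15.7]
width: 0.0085
grip_force: 43.1
```

Emit:
apply_moves:
  rows:
    - {"dp": [0,0,-0.001],"rotation": [0,0,0]}
    - {"dp": [0,0,0],"rotation": [0,0,0]}
    - {"dp": [0,0,0],"rotation": [0,0,0]}
    - {"dp": [0,0,-0.018],"rotation": [0,0,0]}
    - {"dp": [0,0,-0.025],"rotation": [0,0,0]}
    - {"dp": [0,0,-0.035],"rotation": [0,0,0]}
    - {"dp": [0.01,-0.02,-0.01],"rotation": [0,0,0]}
    - {"dp": [0.01,-0.02,0],"rotation": [0,0,0]}
    - {"dp": [0,0,0],"rotation": [0,0,6.92]}
    - {"dp": [0,0,0],"rotation": [0,0,6.92]}
  jaw: 60

```text
t: 41.87
ee_pos: [0.4851, -0.0267, 0.2317]
orientation: [[-0.974, 0.226, 0.009], [0.226, 0.974, -0.004], [-0.009, -0.002, -1.0]]
force: [0.2, -0.7, 0.2]
width: 0.0508
grip_force: 0.0
```

```bash
python3 - <<'E'
from h import *
t=snap('top','t6.png');s=snap('scene','s6.png')
print(get_obs()['ee_pos'])
R=lambda i,f:cv2.resize(i,None,fx=f,fy=f,interpolation=cv2.INTER_CUBIC)
cv2.imwrite('pics/j.png',cv2.cvtColor(np.hstack([R(t['frame'][190:290,300:400],4),R(s['frame'][160:260,295:395],4)]),4))
for x in(.4486,.4786):print([400+4*(v-o) for v,o in zip(proj(s,(x,-.0335,.0875)),(295,160))])
E
```

```text
[ 0.48517199 -0.02602332  0.23130119]
[np.float64(599.3797915604691), np.float64(667.0446900342349)]
[np.float64(554.5970245155011), np.float64(668.4974427986754)]
```

View pics/j.png

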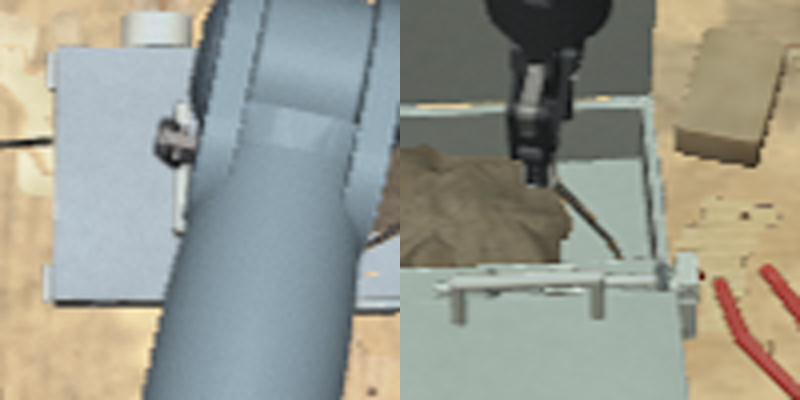

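Emit:
apply_moves:
  rows:
    - {"dp": [0,0,0],"rotation": [0,0,6.9]}
    - {"dp": [0,0,0],"rotation": [0,0,6.9]}
    - {"dp": [0,0,0],"rotation": [0,0,6.9]}
    - {"dp": [0,0,0],"rotation": [0,0,6.9]}
    - {"dp": [0,0,0],"rotation": [0,0,6.9]}
    - {"dp": [0,0,0],"rotation": [0,0,6.9]}
    - {"dp": [0,0,0],"rotation": [0,0,6.9]}
    - {"dp": [0,0,0],"rotation": [0,0,6.9]}
    - {"dp": [0,0,0],"rotation": [0,0,6.9]}
    - {"dp": [0,0,0],"rotation": [0,0,6.9]}
  jaw: 40

```text
t: 42.8
ee_pos: [0.4852, -0.0255, 0.2311]
orientation: [[-0.144, 0.99, 0.008], [0.99, 0.144, -0.003], [-0.004, 0.007, -1.0]]
force: [0.0, -0.8, -0.4]
width: 0.0343
grip_force: 0.0
```

Emit:
apply_moves:
  rows:
    - {"dp": [0,0,0],"rotation": [0,0,6.9]}
    - {"dp": [0,0,0],"rotation": [0,0,0]}
    - {"dp": [0,0,0],"rotation": [0,0,0]}

```text
t: 43.05
ee_pos: [0.4852, -0.0255, 0.2312]
orientation: [[-0.031, 0.999, 0.008], [1.0, 0.031, -0.003], [-0.003, 0.008, -1.0]]
force: [-0.4, 0.2, 0.7]
width: 0.0345
grip_force: 0.0
```

```bash
python3 - <<'E'
from plan import *
o=get_obs();print(o['ee_pos'],o['orientation'],o['width'])
run([((.4765,-.0345,.15),down(YAW),4),((.4765,-.0345,.105),down(YAW),4)])
E
```

```text
[ 0.48517954 -0.02552422  0.23118438] [[-0.03129286  0.99947882  0.00792764]
 [ 0.99950459  0.03131842 -0.00311991]
 [-0.00336657  0.00782608 -0.99996371]] 0.03447852892114475
0 {"dp":[-0.0021,-0.0024,0.0203],"rotation":[0.11,0.05,0.20]},{"dp":[-0.0021,-0.0024,0.0203],"rotation":[0.11,0.05,0.20]},{"dp":[-0.0022,-0.0023,0.0203],"rotation":[0.11,0.05,0.20]},{"dp":[-0.0022,-0.0023,0.0203],"rotation":[0.11,0.05,0.20]}
1 4 x {"dp":[0.0000,0.0000,0.0112],"rotation":[0.00,0.00,0.00]}
```

Emit:
apply_moves:
  rows:
    - {"dp": [-0.0021,-0.0023,0.0203],"rotation": [0.11,0.05,0.2]}
    - {"dp": [-0.0021,-0.0023,0.0203],"rotation": [0.11,0.05,0.2]}
    - {"dp": [-0.0021,-0.0023,0.0203],"rotation": [0.11,0.05,0.2]}
    - {"dp": [-0.0021,-0.0023,0.0203],"rotation": [0.11,0.05,0.2]}
    - {"dp": [0,0,0.0112],"rotation": [0,0,0]}
    - {"dp": [0,0,0.0112],"rotation": [0,0,0]}
    - {"dp": [0,0,0.0112],"rotation": [0,0,0]}
    - {"dp": [0,0,0.0112],"rotation": [0,0,0]}
    - {"dp": [0,0,0],"rotation": [0,0,0]}
    - {"dp": [0,0,0],"rotation": [0,0,0]}

```text
t: 43.88
ee_pos: [0.4762, -0.0343, 0.1052]
orientation: [[-0.015, 1.0, -0.0], [1.0, 0.015, 0.001], [0.001, -0.0, -1.0]]
force: [0.5, 0.9, -0.4]
width: 0.034
grip_force: 0.0
```

Emit:
apply_moves:
  rows:
    - {"dp": [0,0,0],"rotation": [0,0,0]}
    - {"dp": [0,0,0],"rotation": [0,0,0]}
    - {"dp": [0,0,0],"rotation": [0,0,0]}
    - {"dp": [0,0,0],"rotation": [0,0,0]}
    - {"dp": [0,0,0],"rotation": [0,0,0]}
    - {"dp": [0,0,0],"rotation": [0,0,0]}
  jaw: 0
  grip_force: 30

```text
t: 44.38
ee_pos: [0.476, -0.0344, 0.1062]
orientation: [[-0.013, 1.0, 0.0], [1.0, 0.013, 0.0], [0.0, 0.0, -1.0]]
force: [-3.9, -0.3, 6.5]
width: 0.0149
grip_force: 31.3
```

Gripped; push home by 30 mm (−x).

Emit:
apply_moves:
  rows:
    - {"dp": [0,-0.004,0],"rotation": [0,0,0]}
    - {"dp": [0,-0.004,0],"rotation": [0,0,0]}
    - {"dp": [0,-0.004,0],"rotation": [0,0,0]}
    - {"dp": [0,-0.004,0],"rotation": [0,0,0]}
    - {"dp": [0,-0.004,0],"rotation": [0,0,0]}
    - {"dp": [0,-0.004,0],"rotation": [0,0,0]}
    - {"dp": [0,-0.004,0],"rotation": [0,0,0]}
    - {"dp": [0,-0.003,0],"rotation": [0,0,0]}
    - {"dp": [0,0,0],"rotation": [0,0,0]}
    - {"dp": [0,0,0],"rotation": [0,0,0]}

```text
t: 45.22
ee_pos: [0.4457, -0.0348, 0.1061]
orientation: [[-0.012, 1.0, 0.002], [1.0, 0.012, 0.0], [0.0, 0.002, -1.0]]
force: [0.7, 1.1, 7.2]
width: 0.0149
grip_force: 31.4
```

Emit:
apply_moves:
  rows:
    - {"dp": [0,-0.002,0],"rotation": [0,0,0]}
    - {"dp": [0,-0.002,0],"rotation": [0,0,0]}
    - {"dp": [0,-0.001,0],"rotation": [0,0,0]}
    - {"dp": [0,0,0],"rotation": [0,0,0]}

```text
t: 45.55
ee_pos: [0.4451, -0.0348, 0.1066]
orientation: [[-0.012, 1.0, 0.01], [1.0, 0.012, 0.002], [0.001, 0.01, -1.0]]
force: [11.7, 3.6, -3.7]
width: 0.0152
grip_force: 30.3
```

Emit:
apply_moves:
  rows:
    - {"dp": [0,0.002,0],"rotation": [0,0,0]}
    - {"dp": [0,0,0],"rotation": [0,0,0]}
    - {"dp": [0,0,0],"rotation": [0,0,0]}
    - {"dp": [0,0,-0.018],"rotation": [0,0,0]}
    - {"dp": [0,0,-0.03],"rotation": [0,0,0]}
    - {"dp": [0,0,-0.041],"rotation": [0,0,0]}
    - {"dp": [0,0,-0.041],"rotation": [0,0,0]}
    - {"dp": [0,0,-0.041],"rotation": [0,0,0]}
    - {"dp": [0,0,-0.041],"rotation": [0,0,0]}
    - {"dp": [0,0,-0.041],"rotation": [0,0,0]}
  jaw: 37

```text
t: 46.38
ee_pos: [0.4406, -0.0348, 0.3597]
orientation: [[-0.012, 1.0, -0.002], [1.0, 0.012, 0.0], [0.0, -0.002, -1.0]]
force: [0.9, 0.1, 0.2]
width: 0.0317
grip_force: 0.0
```

Emit:
apply_moves:
  rows:
    - {"dp": [0,0,0],"rotation": [0,0,-6.95]}
    - {"dp": [0,0,0],"rotation": [0,0,-6.95]}
    - {"dp": [0,0,0],"rotation": [0,0,-6.95]}
    - {"dp": [0,0,0],"rotation": [0,0,-6.95]}
    - {"dp": [0,0,0],"rotation": [0,0,-6.95]}
    - {"dp": [0,0,0],"rotation": [0,0,-6.95]}
    - {"dp": [0,0,0],"rotation": [0,0,-6.95]}
    - {"dp": [0,0,0],"rotation": [0,0,-6.95]}
    - {"dp": [0,0,0],"rotation": [0,0,-6.95]}
    - {"dp": [0,0,0],"rotation": [0,0,-6.95]}

```text
t: 47.22
ee_pos: [0.4411, -0.0349, 0.3575]
orientation: [[-0.943, 0.334, -0.003], [0.334, 0.943, 0.001], [0.003, -0.0, -1.0]]
force: [-0.0, -0.3, 0.9]
width: 0.0313
grip_force: 0.0
```

Emit:
apply_moves:
  rows:
    - {"dp": [0,0,0],"rotation": [0,0,-6.95]}
    - {"dp": [0,0,0],"rotation": [0,0,-6.95]}
    - {"dp": [0,0,0],"rotation": [0,0,-6.95]}
    - {"dp": [-0.006,-0.02,0],"rotation": [0,0,0]}
    - {"dp": [-0.006,-0.033,0],"rotation": [0,0,0]}
    - {"dp": [-0.006,-0.033,0],"rotation": [0,0,0]}
    - {"dp": [-0.006,-0.033,0],"rotation": [0,0,0]}
    - {"dp": [-0.006,-0.033,0],"rotation": [0,0,0]}
    - {"dp": [-0.006,-0.033,0],"rotation": [0,0,0]}
    - {"dp": [-0.006,-0.033,0],"rotation": [0,0,0]}

```text
t: 48.05
ee_pos: [0.4872, -0.2534, 0.3574]
orientation: [[-1.0, -0.018, -0.002], [-0.018, 1.0, 0.002], [0.002, 0.002, -1.0]]
force: [1.4, -0.1, 0.3]
width: 0.0316
grip_force: 0.0
```

```bash
python3 - <<'E'
from plan import *
np.set_printoptions(precision=4,suppress=True)
o=get_obs();p=o['ee_pos'];print(p,o['orientation'])
ax=np.array([1,.0175,0]);Rg=Ro.from_rotvec(ax*np.radians(49.3)).as_matrix()@down(91)
g=np.array([.5015,-.2750,.2135]);a=g-Rg[:,2]*.085
run([((.5,-.36,.36),down(91),4),(a,Rg,9),(g,Rg,8)])
E
```

```text
[ 0.4872 -0.2534  0.3574] [[-0.9998 -0.0177 -0.0021]
 [-0.0177  0.9998  0.0019]
 [ 0.0021  0.002  -1.    ]]
0 {"dp":[-0.0027,-0.0267,-0.0007],"rotation":[0.03,-0.03,0.00]},{"dp":[-0.0027,-0.0267,-0.0007],"rotation":[0.03,-0.03,0.00]},{"dp":[-0.0027,-0.0267,-0.0007],"rotation":[0.03,-0.03,0.00]},{"dp":[-0.0027,-0.0267,-0.0007],"rotation":[0.03,-0.03,0.00]}
1 {"dp":[-0.0003,0.0023,0.0101],"rotation":[-5.48,0.00,0.00]},{"dp":[-0.0003,0.0013,0.0103],"rotation":[-5.48,0.00,0.00]},{"dp":[-0.0003,0.0003,0.0104],"rotation":[-5.48,0.00,0.00]},{"dp":[-0.0003,-0.0007,0.0104],"rotation":[-5.48,0.00,0.00]},{"dp":[-0.0003,-0.0017,0.0102],"rotation":[-5.48,0.00,0.00]},{"dp":[-0.0003,-0.0026,0.0100],"rotation":[-5.48,0.00,0.00]},{"dp":[-0.0003,-0.0036,0.0097],"rotation":[-5.48,0.00,0.00]},{"dp":[-0.0003,-0.0045,0.0094],"rotation":[-5.48,0.00,0.00]},{"dp":[-0.0003,-0.0054,0.0089],"rotation":[-5.48,0.00,0.00]}
2 8 x {"dp":[-0.0000,0.0000,0.0106],"rotation":[0.00,0.00,0.00]}
```

Emit:
apply_moves:
  rows:
    - {"dp": [-0.0027,-0.0267,0],"rotation": [0,0,0]}
    - {"dp": [-0.0027,-0.0267,0],"rotation": [0,0,0]}
    - {"dp": [-0.0027,-0.0267,0],"rotation": [0,0,0]}
    - {"dp": [-0.0027,-0.0267,0],"rotation": [0,0,0]}

```text
t: 48.38
ee_pos: [0.4999, -0.3596, 0.3572]
orientation: [[-1.0, -0.018, -0.002], [-0.018, 1.0, 0.002], [0.002, 0.002, -1.0]]
force: [0.8, 0.3, -0.3]
width: 0.0316
grip_force: 0.0
```

Emit:
apply_moves:
  rows:
    - {"dp": [0,0.0023,0.0101],"rotation": [-5.48,0,0]}
    - {"dp": [0,0.0013,0.0103],"rotation": [-5.48,0,0]}
    - {"dp": [0,0.0003,0.0104],"rotation": [-5.48,0,0]}
    - {"dp": [0,-0.0007,0.0104],"rotation": [-5.48,0,0]}
    - {"dp": [0,-0.0017,0.0102],"rotation": [-5.48,0,0]}
    - {"dp": [0,-0.0026,0.01],"rotation": [-5.48,0,0]}
    - {"dp": [0,-0.0036,0.0097],"rotation": [-5.48,0,0]}
    - {"dp": [0,-0.0045,0.0094],"rotation": [-5.48,0,0]}
    - {"dp": [0,-0.0054,0.0089],"rotation": [-5.48,0,0]}
    - {"dp": [0,0,0],"rotation": [0,0,0]}

```text
t: 49.22
ee_pos: [0.4823, -0.3149, 0.2414]
orientation: [[-1.0, -0.005, 0.005], [0.0, 0.659, 0.752], [-0.007, 0.752, -0.659]]
force: [-0.4, 0.4, -1.2]
width: 0.0312
grip_force: 0.0
```

```bash
python3 - <<'E'
from plan import *
np.set_printoptions(precision=4,suppress=True)
o=get_obs();p=o['ee_pos'];print(p,o['orientation'])
ax=np.array([1,.0175,0]);Rg=Ro.from_rotvec(ax*np.radians(49.3)).as_matrix()@down(91)
run([(np.array([.5015,-.2750,.2135]),Rg,9)])
E
```

```text
[ 0.4823 -0.3149  0.2414] [[-1.     -0.0048  0.0047]
 [ 0.0003  0.6589  0.7523]
 [-0.0067  0.7522 -0.6589]]
0 {"dp":[-0.0021,0.0006,0.0054],"rotation":[-0.06,0.11,-0.04]},{"dp":[-0.0021,0.0006,0.0054],"rotation":[-0.06,0.11,-0.04]},{"dp":[-0.0021,0.0006,0.0054],"rotation":[-0.06,0.11,-0.04]},{"dp":[-0.0021,0.0006,0.0054],"rotation":[-0.06,0.11,-0.04]},{"dp":[-0.0022,0.0006,0.0054],"rotation":[-0.06,0.11,-0.04]},{"dp":[-0.0022,0.0005,0.0054],"rotation":[-0.06,0.11,-0.04]},{"dp":[-0.0022,0.0005,0.0054],"rotation":[-0.06,0.11,-0.04]},{"dp":[-0.0022,0.0005,0.0054],"rotation":[-0.06,0.11,-0.04]},{"dp":[-0.0022,0.0005,0.0054],"rotation":[-0.06,0.11,-0.04]}
```

Emit:
apply_moves:
  rows:
    - {"dp": [-0.0021,0.0006,0.0054],"rotation": [-0.06,0.1,0]}
    - {"dp": [-0.0021,0.0006,0.0054],"rotation": [-0.06,0.1,0]}
    - {"dp": [-0.0021,0.0006,0.0054],"rotation": [-0.06,0.1,0]}
    - {"dp": [-0.0021,0.0006,0.0054],"rotation": [-0.06,0.1,0]}
    - {"dp": [-0.0021,0.0006,0.0054],"rotation": [-0.06,0.1,0]}
    - {"dp": [-0.0021,0.0006,0.0054],"rotation": [-0.06,0.1,0]}
    - {"dp": [0,0,0],"rotation": [0,0,0]}

```text
t: 49.8
ee_pos: [0.4988, -0.2879, 0.2295]
orientation: [[-1.0, -0.016, -0.0], [-0.011, 0.665, 0.747], [-0.012, 0.747, -0.665]]
force: [0.1, 0.1, 0.2]
width: 0.0316
grip_force: 0.0
```

```bash
python3 - <<'E'
from plan import *
np.set_printoptions(precision=4,suppress=True)
o=get_obs();p=o['ee_pos'];print(p,o['orientation'],o['force'],o['joints'])
ax=np.array([1,.0175,0]);Rg=Ro.from_rotvec(ax*np.radians(49.3)).as_matrix()@down(91)
run([(np.array([.5015,-.2750,.2135]),Rg,4)])
E
```

```text
[ 0.4988 -0.2879  0.2295] [[-0.9999 -0.0159 -0.0005]
 [-0.0109  0.665   0.7467]
 [-0.0115  0.7467 -0.6651]] [0.0776 0.1359 0.2476] [-50.2647  54.4803  40.0767 116.4185  28.4883 -61.9799]
0 {"dp":[-0.0007,-0.0009,0.0051],"rotation":[-0.25,0.18,0.06]},{"dp":[-0.0007,-0.0009,0.0051],"rotation":[-0.25,0.18,0.06]},{"dp":[-0.0007,-0.0009,0.0051],"rotation":[-0.25,0.18,0.06]},{"dp":[-0.0007,-0.0009,0.0051],"rotation":[-0.25,0.18,0.06]}
```

Emit:
apply_moves:
  rows:
    - {"dp": [-0.0007,-0.0008,0.0053],"rotation": [-0.2,0.1,0]}
    - {"dp": [-0.0007,-0.0008,0.0053],"rotation": [-0.2,0.1,0]}
    - {"dp": [-0.0007,-0.0008,0.0053],"rotation": [-0.2,0.1,0]}
    - {"dp": [-0.0007,-0.0008,0.0053],"rotation": [-0.2,0.1,0]}
    - {"dp": [0,0,0],"rotation": [0,0,0]}
    - {"dp": [0,0,0],"rotation": [0,0,0]}

```text
t: 50.3
ee_pos: [0.5008, -0.2751, 0.2126]
orientation: [[-1.0, -0.014, -0.007], [-0.014, 0.653, 0.757], [-0.006, 0.757, -0.654]]
force: [0.0, -1.0, 0.3]
width: 0.0317
grip_force: 0.0
```

Emit:
apply_moves:
  rows:
    - {"dp": [0,0,0],"rotation": [0,0,0]}
    - {"dp": [0,0,0],"rotation": [0,0,0]}
    - {"dp": [0,0,0],"rotation": [0,0,0]}
    - {"dp": [0,0,0],"rotation": [0,0,0]}
    - {"dp": [0,0,0],"rotation": [0,0,0]}
    - {"dp": [0,0,0],"rotation": [0,0,0]}
  jaw: 0
  grip_force: 40

```text
t: 50.8
ee_pos: [0.501, -0.2756, 0.2134]
orientation: [[-1.0, -0.014, -0.006], [-0.014, 0.654, 0.756], [-0.007, 0.756, -0.655]]
force: [0.5, -1.4, 3.3]
width: 0.0087
grip_force: 39.1
```

```bash
cat > arc.py <<'E'
import plan,sys
from plan import *
np.set_printoptions(precision=4,suppress=True)
d=float(sys.argv[1]);end=float(sys.argv[2]);n=int(sys.argv[3])
o=get_obs();p=o['ee_pos'];R=o['orientation'];print(p,R[:,2],o['width'],o['force'])
for k in(.006,.009,.012):
  g=p+R[:,2]*k;v=g[1:]-np.array([-.209,.065]);print(k,np.arctan2(v[1],v[0])-np.arctan2(.068,.14),np.hypot(*v))
g=p+R[:,2]*d;v=g[1:]-np.array([-.209,.065]);th=np.arctan2(v[1],v[0])-np.arctan2(.068,.14)
plan.C=np.array([.4995,-.049]);a=np.arccos(-R[2,2]);s=handle('a',th,a,d-.006);print('err',p-s[0])
run([(*handle('a',t,a*max(t,0)/th,d-.006),1) for t in np.linspace(th,end,n+1)[1:]],s)
E
python3 arc.py .006 0 28
```

```text
[ 0.501  -0.2756  0.2134] [-0.006   0.756  -0.6546] 0.008679166319547679 [ 0.5487 -1.3506  3.2596]
0.006 1.5240939815573151 0.1572287091476136
0.009 1.5156201357487276 0.1545352006715653
0.012 1.506846312441953 0.15185318193863082
err [-0.0025 -0.0007  0.0015]
0 {"dp":[0.0000,0.0077,0.0039],"rotation":[1.75,-0.00,-0.00]}
1 {"dp":[-0.0000,0.0076,0.0041],"rotation":[1.75,-0.00,0.00]}
2 {"dp":[-0.0000,0.0075,0.0043],"rotation":[1.75,0.00,0.00]}
3 {"dp":[0.0000,0.0074,0.0044],"rotation":[1.75,-0.00,0.00]}
4 {"dp":[-0.0000,0.0073,0.0046],"rotation":[1.75,-0.00,-0.00]}
5 {"dp":[0.0000,0.0072,0.0048],"rotation":[1.75,-0.00,-0.00]}
6 {"dp":[-0.0000,0.0071,0.0049],"rotation":[1.75,0.00,0.00]}
7 {"dp":[0.0000,0.0069,0.0051],"rotation":[1.75,-0.00,-0.00]}
8 {"dp":[-0.0000,0.0068,0.0053],"rotation":[1.75,-0.00,0.00]}
9 {"dp":[0.0000,0.0067,0.0054],"rotation":[1.75,-0.00,-0.00]}
10 {"dp":[-0.0000,0.0066,0.0056],"rotation":[1.75,0.00,0.00]}
11 {"dp":[0.0000,0.0064,0.0057],"rotation":[1.75,-0.00,-0.00]}
12 {"dp":[0.0000,0.0063,0.0059],"rotation":[1.75,-0.00,-0.00]}
13 {"dp":[0.0000,0.0062,0.0060],"
[... 209 characters left out ...]
0,0.00]}
17 {"dp":[-0.0000,0.0056,0.0066],"rotation":[1.75,-0.00,-0.00]}
18 {"dp":[0.0000,0.0054,0.0067],"rotation":[1.75,-0.00,-0.00]}
19 {"dp":[-0.0000,0.0052,0.0068],"rotation":[1.75,-0.00,0.00]}
20 {"dp":[-0.0000,0.0051,0.0069],"rotation":[1.75,-0.00,-0.00]}
21 {"dp":[0.0000,0.0049,0.0070],"rotation":[1.75,-0.00,0.00]}
22 {"dp":[0.0000,0.0047,0.0071],"rotation":[1.75,-0.00,0.00]}
23 {"dp":[0.0000,0.0046,0.0073],"rotation":[1.75,-0.00,-0.00]}
24 {"dp":[0.0000,0.0044,0.0074],"rotation":[1.75,-0.00,0.00]}
25 {"dp":[0.0000,0.0042,0.0075],"rotation":[1.75,-0.00,0.00]}
26 {"dp":[-0.0000,0.0040,0.0075],"rotation":[1.75,-0.00,-0.00]}
27 {"dp":[0.0000,0.0039,0.0076],"rotation":[1.75,-0.00,-0.00]}
```

Emit:
apply_moves:
  rows:
    - {"dp": [0,0.0077,0.0039],"rotation": [1.75,0,0]}
    - {"dp": [0,0.0076,0.0041],"rotation": [1.75,0,0]}
    - {"dp": [0,0.0075,0.0043],"rotation": [1.75,0,0]}
    - {"dp": [0,0.0074,0.0044],"rotation": [1.75,0,0]}
    - {"dp": [0,0.0073,0.0046],"rotation": [1.75,0,0]}
    - {"dp": [0,0.0072,0.0048],"rotation": [1.75,0,0]}
    - {"dp": [0,0.0071,0.0049],"rotation": [1.75,0,0]}
    - {"dp": [0,0.0069,0.0051],"rotation": [1.75,0,0]}
    - {"dp": [0,0.0068,0.0053],"rotation": [1.75,0,0]}
    - {"dp": [0,0.0067,0.0054],"rotation": [1.75,0,0]}

```text
t: 51.63
ee_pos: [0.5, -0.1919, 0.2266]
orientation: [[-1.0, -0.016, 0.0], [-0.014, 0.854, 0.521], [-0.008, 0.521, -0.854]]
force: [-0.7, -2.5, 1.3]
width: 0.0087
grip_force: 39.9
```

Emit:
apply_moves:
  rows:
    - {"dp": [0,0.0066,0.0056],"rotation": [1.75,0,0]}
    - {"dp": [0,0.0064,0.0057],"rotation": [1.75,0,0]}
    - {"dp": [0,0.0063,0.0059],"rotation": [1.75,0,0]}
    - {"dp": [0,0.0062,0.006],"rotation": [1.75,0,0]}
    - {"dp": [0,0.006,0.0062],"rotation": [1.75,0,0]}
    - {"dp": [0,0.0059,0.0063],"rotation": [1.75,0,0]}
    - {"dp": [0,0.0057,0.0064],"rotation": [1.75,0,0]}
    - {"dp": [0,0.0056,0.0066],"rotation": [1.75,0,0]}
    - {"dp": [0,0,0],"rotation": [0,0,0]}

```text
t: 52.38
ee_pos: [0.4991, -0.1248, 0.2032]
orientation: [[-1.0, -0.019, 0.003], [-0.017, 0.953, 0.302], [-0.009, 0.302, -0.953]]
force: [1.7, 2.2, 0.7]
width: 0.0083
grip_force: 40.9
```

```bash
python3 arc.py .007 0 9
```

```text
[ 0.4991 -0.1248  0.2032] [ 0.0031  0.3021 -0.9533] 0.008308711417046331 [1.7332 2.1583 0.7119]
0.006 0.5428269186800735 0.15794679038210832
0.009 0.5279773245549595 0.1560587613202562
0.012 0.5127674739526683 0.1542059830248795
err [-0.0017  0.0009  0.0014]
0 {"dp":[-0.0000,0.0059,0.0074],"rotation":[1.95,-0.00,0.00]}
1 {"dp":[0.0000,0.0057,0.0075],"rotation":[1.95,-0.00,-0.00]}
2 {"dp":[-0.0000,0.0055,0.0077],"rotation":[1.95,-0.00,0.00]}
3 {"dp":[0.0000,0.0053,0.0078],"rotation":[1.95,-0.00,-0.00]}
4 {"dp":[0.0000,0.0051,0.0079],"rotation":[1.95,-0.00,-0.00]}
5 {"dp":[-0.0000,0.0049,0.0081],"rotation":[1.95,-0.00,0.00]}
6 {"dp":[-0.0000,0.0047,0.0082],"rotation":[1.95,-0.00,-0.00]}
7 {"dp":[0.0000,0.0045,0.0083],"rotation":[1.95,-0.00,0.00]}
8 {"dp":[0.0000,0.0043,0.0084],"rotation":[1.95,-0.00,0.00]}
```

Emit:
apply_moves:
  rows:
    - {"dp": [0,0.0059,0.0074],"rotation": [1.95,0,0]}
    - {"dp": [0,0.0057,0.0075],"rotation": [1.95,0,0]}
    - {"dp": [0,0.0055,0.0077],"rotation": [1.95,0,0]}
    - {"dp": [0,0.0053,0.0078],"rotation": [1.95,0,0]}
    - {"dp": [0,0.0051,0.0079],"rotation": [1.95,0,0]}
    - {"dp": [0,0.0049,0.0081],"rotation": [1.95,0,0]}
    - {"dp": [0,0.0047,0.0082],"rotation": [1.95,0,0]}
    - {"dp": [0,0.0045,0.0083],"rotation": [1.95,0,0]}
    - {"dp": [0,0.0043,0.0084],"rotation": [1.95,0,0]}
    - {"dp": [0,0,0],"rotation": [0,0,0]}

```text
t: 53.22
ee_pos: [0.4984, -0.0664, 0.1399]
orientation: [[-1.0, -0.018, 0.006], [-0.018, 1.0, 0.007], [-0.007, 0.006, -1.0]]
force: [1.2, 6.4, -0.5]
width: 0.008
grip_force: 41.6
```

Emit:
apply_moves:
  rows:
    - {"dp": [0,0,0.003],"rotation": [0,0,0]}
    - {"dp": [0,0,0.001],"rotation": [0,0,0]}
    - {"dp": [0,0,0],"rotation": [0,0,0]}

```text
t: 53.47
ee_pos: [0.4985, -0.0663, 0.1392]
orientation: [[-1.0, -0.017, 0.008], [-0.017, 1.0, 0.01], [-0.008, 0.01, -1.0]]
force: [-6.7, 13.2, 22.6]
width: 0.0084
grip_force: 43.8
```

Emit:
apply_moves:
  rows:
    - {"dp": [0,0,-0.002],"rotation": [0,0,0]}
    - {"dp": [0,0,0],"rotation": [0,0,0]}
    - {"dp": [0,0,0],"rotation": [0,0,0]}
    - {"dp": [0,0,-0.018],"rotation": [0,0,0]}
    - {"dp": [0,0,-0.03],"rotation": [0,0,0]}
    - {"dp": [0,0,-0.04],"rotation": [0,0,0]}
    - {"dp": [0,0,-0.03],"rotation": [0,0,0]}
    - {"dp": [0.012,-0.02,0],"rotation": [0,0,6]}
    - {"dp": [0.012,-0.02,0],"rotation": [0,0,6]}
    - {"dp": [0.012,-0.02,0],"rotation": [0,0,0]}
  jaw: 40

```text
t: 54.3
ee_pos: [0.457, -0.1275, 0.2566]
orientation: [[-0.98, 0.197, 0.008], [0.197, 0.98, 0.001], [-0.007, 0.002, -1.0]]
force: [-0.4, 0.8, -0.5]
width: 0.0337
grip_force: 0.0
```

```bash
python3 - <<'E'
from plan import *
from h import *
np.set_printoptions(precision=4,suppress=True)
t=snap('top','t7.png');s=snap('scene','s7.png')
o=get_obs();print(o['t'],o['ee_pos'])
R=lambda i,f:cv2.resize(i,None,fx=f,fy=f,interpolation=cv2.INTER_CUBIC)
cv2.imwrite('pics/k.png',cv2.cvtColor(np.hstack([R(t['frame'][190:290,300:500],2.5),R(cv2.copyMakeBorder(s['frame'][120:280,270:400],0,0,0,0,0),2)[:250]]),4))
t0=cv2.imread('pics/t1.png')[225:285,425:485];s0=cv2.imread('pics/s1.png')[130:190,310:370]
cv2.imwrite('pics/l.png',np.hstack([R(t0,6),R(s0,6)]))
for c in('top','scene'):
  for r in find_in(c,'toggle_tip'):print(c,r)
E
```

```text
54.4 [ 0.4549 -0.1282  0.2559]
top {'rect': [287.9, 290.8, 21.4, 14.1], 'confidence': 0.45}
top {'rect': [379.5, 234.4, 58.7, 66.6], 'confidence': 0.18}
```

View pics/k.png

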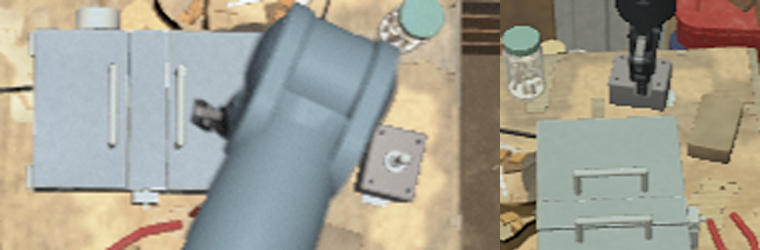

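View pics/l.png

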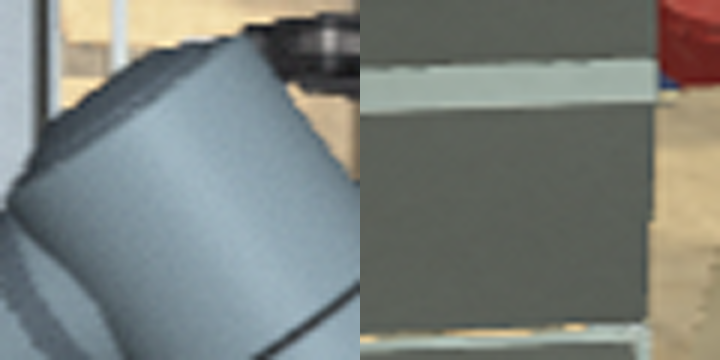

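```bash
python3 - <<'E'
from plan import *
from h import *
np.set_printoptions(precision=4,suppress=True)
t=get_image('top');s=get_image('scene')
print(ray(t,460.5,253.8,.098),ray(s,339.4,144.5,.098))
# box top corners from b.png
c=[ray(t,170+u/2.5,160+v/2.5,.05) for u,v in((697,198),(750,207),(737,275),(683,265))]
print(c,np.mean(c,0))
print(proj(t,(.445,-.341,.054)),proj(t,(.445,-.341,.098)),proj(s,(.445,-.341,.098)))
t0=cv2.imread('pics/t7.png')[235:275,438:478];s0=cv2.imread('pics/scene0.png')[130:180,315:365]
cv2.imwrite('pics/m.png',np.hstack([cv2.resize(t0,(400,400),interpolation=2),cv2.resize(s0,(400,400),interpolation=2)]))
o=get_obs();print(o['ee_pos'])
E
```

```text
[ 0.4468 -0.3471  0.098 ] [ 0.4484 -0.3454  0.098 ]
[array([ 0.4968, -0.3224,  0.05  ]), array([ 0.4872, -0.39  ,  0.05  ]), array([ 0.4   , -0.3734,  0.05  ]), array([ 0.4107, -0.305 ,  0.05  ])] [ 0.4487 -0.3477  0.05  ]
[454.9044 255.4545] [458.5061 254.3106] [340.6044 145.4652]
[ 0.4569 -0.126   0.2559]
```

View pics/m.png

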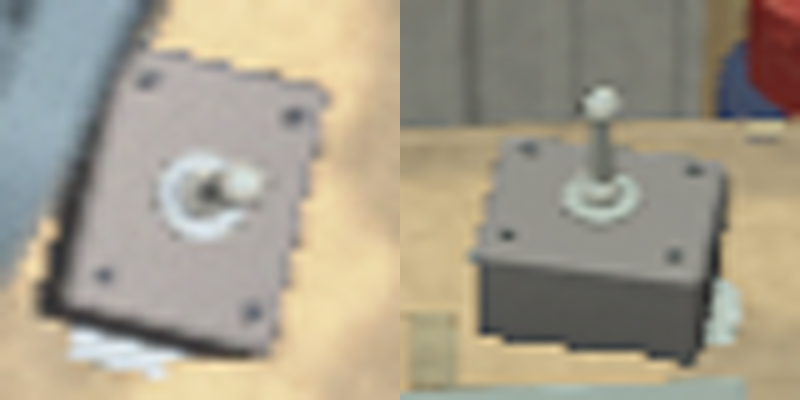

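```bash
python3 - <<'E'
from plan import *
D=down(90-10.8);o=get_obs();print(o['ee_pos'])
run([((.413,-.3435,.2),D,8),((.413,-.3435,.111),D,6)])
E
```

```text
[ 0.45688935 -0.1260134   0.25594613]
0 {"dp":[0.0002,-0.0278,0.0069],"rotation":[0.02,0.04,-0.05]},{"dp":[0.0002,-0.0278,0.0069],"rotation":[0.02,0.04,-0.05]},{"dp":[0.0002,-0.0278,0.0069],"rotation":[0.02,0.04,-0.05]},{"dp":[0.0002,-0.0277,0.0069],"rotation":[0.02,0.04,-0.05]},{"dp":[0.0002,-0.0277,0.0069],"rotation":[0.02,0.04,-0.05]},{"dp":[0.0002,-0.0277,0.0070],"rotation":[0.02,0.04,-0.05]},{"dp":[0.0003,-0.0277,0.0070],"rotation":[0.02,0.04,-0.05]},{"dp":[0.0003,-0.0277,0.0070],"rotation":[0.02,0.04,-0.05]}
1 6 x {"dp":[0.0000,0.0000,0.0148],"rotation":[0.00,0.00,0.00]}
```

Emit:
apply_moves:
  rows:
    - {"dp": [0,-0.0278,0.0069],"rotation": [0,0,0]}
    - {"dp": [0,-0.0278,0.0069],"rotation": [0,0,0]}
    - {"dp": [0,-0.0278,0.0069],"rotation": [0,0,0]}
    - {"dp": [0,-0.0278,0.0069],"rotation": [0,0,0]}
    - {"dp": [0,-0.0278,0.0069],"rotation": [0,0,0]}
    - {"dp": [0,-0.0278,0.0069],"rotation": [0,0,0]}
    - {"dp": [0,-0.0278,0.0069],"rotation": [0,0,0]}
    - {"dp": [0,-0.0278,0.0069],"rotation": [0,0,0]}
    - {"dp": [0,0,0],"rotation": [0,0,0]}
    - {"dp": [0,0,0],"rotation": [0,0,0]}
  jaw: 0

```text
t: 55.43
ee_pos: [0.414, -0.3447, 0.1995]
orientation: [[-0.981, 0.195, 0.006], [0.195, 0.981, 0.003], [-0.005, 0.004, -1.0]]
force: [0.9, 0.4, -0.5]
width: -0.0
grip_force: 0.0
```

Emit:
apply_moves:
  rows:
    - {"dp": [0,0,0.0148],"rotation": [0,0,0]}
    - {"dp": [0,0,0.0148],"rotation": [0,0,0]}
    - {"dp": [0,0,0.0148],"rotation": [0,0,0]}
    - {"dp": [0,0,0.0148],"rotation": [0,0,0]}
    - {"dp": [0,0,0.0148],"rotation": [0,0,0]}
    - {"dp": [0,0,0.0148],"rotation": [0,0,0]}
    - {"dp": [0,0,0],"rotation": [0,0,0]}
    - {"dp": [0,0,0],"rotation": [0,0,0]}

```text
t: 56.1
ee_pos: [0.4146, -0.3424, 0.1114]
orientation: [[-0.981, 0.192, 0.005], [0.192, 0.981, 0.003], [-0.004, 0.004, -1.0]]
force: [0.5, -0.2, 0.5]
width: -0.0
grip_force: 0.0
```

Emit:
apply_moves:
  rows:
    - {"dp": [-0.004,0,0],"rotation": [0,0,0]}
    - {"dp": [-0.004,0,0],"rotation": [0,0,0]}
    - {"dp": [-0.004,0,0],"rotation": [0,0,0]}
    - {"dp": [-0.004,0,0],"rotation": [0,0,0]}
    - {"dp": [-0.004,0,0],"rotation": [0,0,0]}
    - {"dp": [-0.004,0,0],"rotation": [0,0,0]}
    - {"dp": [-0.004,0,0],"rotation": [0,0,0]}
    - {"dp": [-0.003,0,0],"rotation": [0,0,0]}
    - {"dp": [0,0,0],"rotation": [0,0,0]}
    - {"dp": [0,0,0],"rotation": [0,0,0]}

```text
t: 56.93
ee_pos: [0.4446, -0.3502, 0.1116]
orientation: [[-0.981, 0.194, 0.006], [0.194, 0.981, 0.002], [-0.005, 0.003, -1.0]]
force: [-2.9, -2.1, -0.4]
width: -0.0001
grip_force: 1.1
```

```bash
python3 - <<'E'
from h import *
o=get_obs();print(o['ee_pos'],o['force'])
s=snap('scene','s8.png')
cv2.imwrite('pics/n.png',cv2.cvtColor(cv2.resize(s['frame'][110:190,300:380],(560,560),interpolation=2),4))
print((proj(s,(.448,-.35,.098))-[300,110])*7)
E
```

```text
[ 0.44456387 -0.35024065  0.11157203] [-2.94537495 -2.0864976  -0.38462919]
[276.19135599 234.10536198]
```

View pics/n.png

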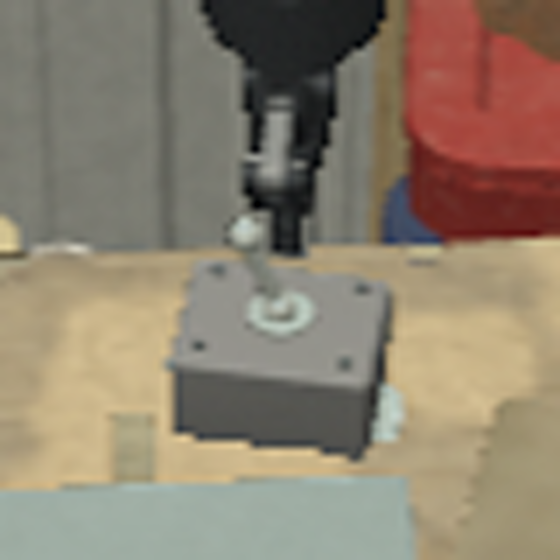

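Emit:
apply_moves:
  rows:
    - {"dp": [-0.002,0,0],"rotation": [0,0,0]}
    - {"dp": [0,0,0],"rotation": [0,0,0]}
    - {"dp": [0,0,0],"rotation": [0,0,0]}
    - {"dp": [0,0,0],"rotation": [0,0,0]}
    - {"dp": [0,0,0],"rotation": [0,0,0]}
    - {"dp": [0,0,0],"rotation": [0,0,0]}
    - {"dp": [0,0,0],"rotation": [0,0,0]}
    - {"dp": [0,0,0],"rotation": [0,0,0]}
    - {"dp": [0,0,0],"rotation": [0,0,0]}
    - {"dp": [0,0,0],"rotation": [0,0,0]}

```text
t: 57.82
ee_pos: [0.4467, -0.3503, 0.1118]
orientation: [[-0.981, 0.194, 0.006], [0.194, 0.981, 0.002], [-0.006, 0.003, -1.0]]
force: [-3.6, -0.7, -2.8]
width: -0.0001
grip_force: 1.6
```

Emit:
apply_moves:
  rows:
    - {"dp": [0,0,0],"rotation": [0,0,0]}
    - {"dp": [0,0,0],"rotation": [0,0,0]}
    - {"dp": [0,0,0],"rotation": [0,0,0]}
    - {"dp": [0,0,0],"rotation": [0,0,0]}
    - {"dp": [0,0,0],"rotation": [0,0,0]}
    - {"dp": [0,0,0],"rotation": [0,0,0]}
    - {"dp": [0,0,0],"rotation": [0,0,0]}
    - {"dp": [0,0,0],"rotation": [0,0,0]}
    - {"dp": [0,0,0],"rotation": [0,0,0]}
    - {"dp": [0,0,0],"rotation": [0,0,0]}

```text
t: 58.65
ee_pos: [0.4468, -0.3505, 0.1119]
orientation: [[-0.981, 0.194, 0.007], [0.194, 0.981, 0.002], [-0.006, 0.003, -1.0]]
force: [-3.5, 1.0, -2.8]
width: 0.0002
grip_force: 1.6
```

Emit:
apply_moves:
  rows:
    - {"dp": [0,0,0],"rotation": [0,0,0]}
    - {"dp": [0,0,0],"rotation": [0,0,0]}
    - {"dp": [0,0,0],"rotation": [0,0,0]}
    - {"dp": [0,0,0],"rotation": [0,0,0]}
    - {"dp": [0,0,0],"rotation": [0,0,0]}
    - {"dp": [0,0,0],"rotation": [0,0,0]}
    - {"dp": [0,0,0],"rotation": [0,0,0]}

```text
t: 59.23
ee_pos: [0.4469, -0.3505, 0.1119]
orientation: [[-0.981, 0.194, 0.007], [0.194, 0.981, 0.002], [-0.006, 0.003, -1.0]]
force: [-2.4, 0.8, -2.8]
width: 0.0
grip_force: 1.6
```

Emit:
apply_moves:
  rows:
    - {"dp": [0.005,0,0],"rotation": [0,0,0]}
    - {"dp": [0.005,0,0],"rotation": [0,0,0]}
    - {"dp": [0.005,0,0],"rotation": [0,0,0]}
    - {"dp": [0.005,0,0],"rotation": [0,0,0]}
    - {"dp": [0.005,0,0],"rotation": [0,0,0]}
    - {"dp": [0.005,0,0],"rotation": [0,0,0]}
    - {"dp": [0.005,0,0],"rotation": [0,0,0]}
    - {"dp": [0,0,-0.02],"rotation": [0,0,0]}
    - {"dp": [0,0,-0.035],"rotation": [0,0,0]}
    - {"dp": [0,0,-0.035],"rotation": [0,0,0]}

```text
t: 60.07
ee_pos: [0.4105, -0.3428, 0.2015]
orientation: [[-0.981, 0.194, 0.004], [0.194, 0.981, 0.004], [-0.003, 0.005, -1.0]]
force: [0.8, -0.3, 0.1]
width: -0.0001
grip_force: 0.0
```

Emit:
apply_moves:
  rows:
    - {"dp": [0,0,-0.035],"rotation": [0,0,0]}
    - {"dp": [0.01,0.02,-0.03],"rotation": [0,0,0]}
    - {"dp": [0,0,0],"rotation": [0,0,0]}
    - {"dp": [0,0,0],"rotation": [0,0,0]}
    - {"dp": [0,0,0],"rotation": [0,0,0]}

```text
t: 60.48
ee_pos: [0.4054, -0.3224, 0.2663]
orientation: [[-0.981, 0.194, 0.007], [0.194, 0.981, 0.001], [-0.006, 0.003, -1.0]]
force: [-0.0, -1.1, -1.3]
width: 0.0002
grip_force: 0.0
```

```bash
python3 - <<'E'
from h import *
print(get_obs()['ee_pos'],get_obs()['t'])
s=snap('scene','s9.png')
cv2.imwrite('pics/o.png',cv2.cvtColor(cv2.resize(s['frame'][120:280,265:405],(525,600),interpolation=2),4))
E
```

```text
[ 0.40536944 -0.32241269  0.26631189] 60.4833
```

View pics/o.png

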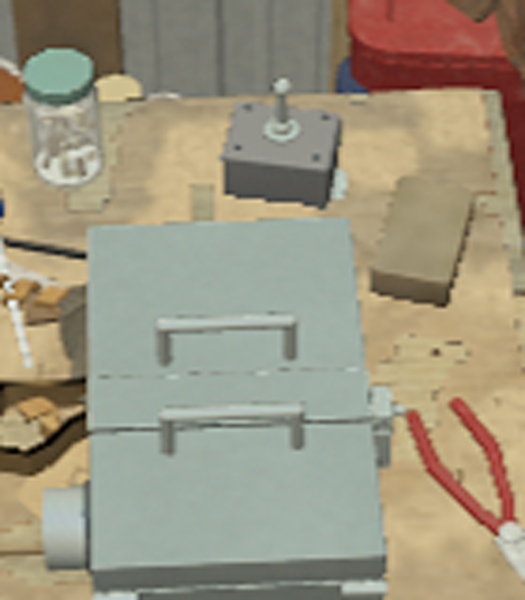

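The picture shows both leaves flat, the bolt's end out through its keeper at (395,410), the toggle upright at (282,95), and the jar and sanding block where they were.

```bash
python3 -c "from cell import sign_off;print(sign_off())"
```

```text
the job is handed in; nothing more can be done
None
```

The job is handed in with no verdict returned: both white pots are in the locker, the leaves are shut over the bolt pushed home, the fan toggle was held just over two seconds and sprang back upright, and nothing else was touched.

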